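# Level the lacquer on the guitar-pickup turntable

## Task

Turn the crank of the lacquer turntable so that the platter itself runs counter-clockwise (seen from above) at 15 turns a minute, and keep the platter between 13 and 17 turns a minute for 8 seconds without a break so that the fresh lacquer levels; never let it run faster than 20 turns a minute. Then bring the platter to a stop with the red pickup cover lined up with the yellow pointer, let go of the handle and leave everything at rest. Drive and brake it by the crank only, never touching the platter or the wet covers, leave the drag shoe in its cage, and do not push the lacquer can, pot, brush, screwdriver or tape roll about.

Things in the scene. Friction and masses are not known exactly. Their poses are not given: they have to be found in the camera images.
- stand: green cast stand of the turntable, fixed to the bench in each run but placed and turned anew; round foot 250 mm across, column 70 mm high; origin at the centre of its underside, z up along the platter's vertical axis, -x towards the yellow pointer
- spindle (a point): point fixed to the stand, on the vertical axis of platter and crank, 165 mm above the bench (just above the crank's hub); crank and platter both turn about this axis
- platter (a joint): angle of the platter on the stand, rad, no stops, growing counter-clockwise from above; red cover at the pointer at pi (plus or minus whole turns). Steel disc 310 mm across, 22 mm thick, top 97 mm above the bench, inertia about 0.09 kg m2 (hidden, -30 to +40 %). Bearing drag 0.02 N m dry plus 0.006 N m per rad/s; the shoe adds about 0.06 N m.
- crank (a joint): angle of the crank relative to the platter, rad, growing counter-clockwise. They are joined only by a slipping fluid coupling: torque on the platter = 0.09 N m per rad/s of this joint's rate. So the crank must outrun the platter (nominally by 1 rad/s at 15 turns a minute, 0.5 to 1.7 as the drag varies), which follows in about 1 s; a crank held still brakes it, one let go is carried round
- handle_mid (a point): the place to grip on the crank's upright orange handle, on the handle's own axis, 177 mm above the bench; the handle is a round grip 28 mm across (sleeve spins freely on its pin) reaching from 143 to 199 mm above the bench, 70 mm from the spindle axis; under it lies the flat aluminium crank arm, top face 140 mm above the bench
- red_cover (a point): centre of the top face of the red pickup cover, 118 mm above the bench, 95 mm from the spindle axis; the cover is 38 x 70 x 16 mm, long side across the radius, fixed on the platter; four black covers of the same size are fixed at the other fifths of the circle
- pointer (a point): the place, 95 mm from the spindle axis and 118 mm above the bench, where the centre of the red cover's top must stop: straight inward of the yellow pointer post, which is fixed to the stand just outside the platter's rim and is 114 mm high, 30 mm wide
- lacquer_can: blue tin with a paper label, 80 mm across, 100 mm high, loose on the bench; origin at the centre of its underside; to be left alone
- pot: white ceramic pot 72 mm across, 90 mm high, loose; origin at the centre of its underside; to be left alone
- brush: lacquer brush lying flat, loose; origin in the middle of its underside, x along its length; to be left alone
- screwdriver: screwdriver lying flat, loose; origin in the middle of its underside, x along its length; to be left alone
- tape_roll: roll of masking tape lying flat, 90 mm across, 25 mm high, loose; origin at the centre of its underside; to be left alone
- drag_shoe: brass weight with an orange felt sole, 34 x 50 x 33 mm, nominally 80 g, lying loose on the platter's bare outer track, 138 mm from the axis on the side away from the pointer, kept in place by a steel cage on the stand (top 134 mm above the bench); its weight and friction, so the drag (nominal 0.06 N m), differ hidden from run to run, from a third to 1.8 times; leave it there

How it is judged:
By the outcome, as a careful person would: the job done as asked, in the order asked, and still so for the second after the job is handed in, with the robot touching nothing.
It also fails if it takes over 69 s, if anything falls off the work surface, if the arm or the gripper's body presses on something with over 40 N, if the wrist force passes 120 N, or if a joint passes its speed limit or range.

## Robot

A 6-joint arm with a two-finger parallel gripper is mounted at the origin on the work surface. World frame = base frame: x ahead of the robot, y to its left, z up, the work surface at z = 0. Lengths are in m, angles in degrees, forces in N, time in s.
With the tool pointing down it reaches from about 0.35 to 0.875 m from the base axis. Payload 4.2 kg.
Tool frame: the origin (TCP) lies at the centre of the arm's flange, where the gripper is bolted on; the fingertips stand 182 mm ahead of it and the grasp point (between the pads) lies 164 mm ahead of it (r.tcp_to_tips is the distance from the TCP to the fingertips, in m); z points along the fingers, y is the direction in which the jaws open and shut (so a half turn about z gives the same grasp; the last joint's range is limited). The gripper opens to 87 mm and grips with 3 to 60 N. Pads are 19 mm wide; open, the fingers measure 117 mm over their backs; the gripper's body (75 mm by 190 mm) begins 51 mm behind the grasp point.
Start: joints at [-52.792, 22.042, 0.453, 0, -68.411, -14.817], TCP at [0.238, -0.578, 0.405] pointing down, gripper open.
Joint ranges: [-179.83, 179.83], [-69.29, 118.12], [-61.27, 80.66], [-181.25, 117.63], [-171.15, -9.14], [-177.46, 177.46]. Speed limits (degrees/s): [159.86, 159.86, 180, 180, 180, 180].

## Interface

Orientations are given as a 3x3 rotation matrix whose columns are the frame's x, y, z axes.
In Python, from station import r, viewer, order gives the robot as it stands.
- The arm moves only by the tool send_rows, never from a script. Its argument "steps" is a list of rows, each an object with "offset": the shift along the tool's x, y, z in mm, a list of three; "delta_rot": the turn, a rotation vector about the tool's x, y, z in degrees, a list of three; "gripper": the opening, from 0 (shut) to 1 (fully open). A call has 1 to 12 rows; each row shifts and turns the pose as measured when the row begins, along the tool's axes as they then stand; what a row does not reach is not made up. A row lasts 1/10 s, in which the tool goes at most 50 mm and 8.59 degrees, less where a joint would pass 70% of its speed; a pose out of reach is approached as far as the arm can. A call is refused whole if a number of a shift passes 50 or a number of a turn 8.59, either way. A call with a gripper value outside its range is refused whole. The fingers move at their own pace and stop on an object; the grip force is fixed at half the most. Time passes only in rows, so rows that do not move let the fingers close. It gives the time, the measured TCP pose, the force and the opening at its end, in the units of the state.
- r.sense(): the state, without advancing time (a new reading comes with each control period).
- viewer.capture(name): name is "scene" or "top" or "wrist"; returns (picture, depth): 384x512x3 uint8, red, green, blue; 384x512 float32, m along the optical axis (not along the pixel's ray), 0 where there is no reading.
- viewer.get_calibration(name): a dict with "fov_y" (degrees; the focal length in pixels is half the picture's height over the tangent of half this angle, whatever the lens; pixels are square), "cx", "cy" (the principal point, pixels), "dist" ([k1, k2, p1, p2, k3] as OpenCV has them; the pictures are not rectified), "extrinsics" (4x4, takes a point from camera to world coordinates). Camera axes: x right, y down, z forward; pixel columns grow to the right and rows downward; lengths in m; the calibration is good to about 2 mm. A picture is of the moment at which its call begins: read the wrist's pose just before it. get_calibration takes no time and is no camera call; for the wrist camera it gives the pose at the moment of the call.
- order.finish_job(): hands the job in, once; it reports no verdict.
The state is a dict: "time_s": time; "joints": joint angles; "joint_velocities": joint speeds; "effort": joint torques, N m; "tcp_pos": TCP position; "ee_rot": TCP orientation; "wrist_force": force on the tool from outside, world axes, zero at the start; "moment": the same for the moment, N m; "gripper_width": opening from 0.0 (shut) to 1.0 (fully open).
Only numpy, scipy, OpenCV 4.12 (cv2) and the standard library are available. Lean on these libraries where they do the work, as an engineer would, in place of code of your own. Each camera call takes 0.05 s, during which the arm holds its last target. There are 200 camera calls.

## Working session

There is one attempt and no reset: what is moved stays moved. The work goes in short steps, Python scripts to look and compute and a tool call to move; the robot and the scene stay as the last step left them, time stands still between calls to the robot, and variables do not carry over. Pictures are saved under pics/ and viewed, about 8 in all and at most 12, crops included, and the job is handed in when it is done.

Besides the shell and the picture viewer there is one more tool, called after "Request:" as name(argument=value, ...) on one line, values as JSON. send_rows: Moves the arm, as the interface text tells. Its arguments: {"type":"object","properties":{"steps":{"type":"array"}},"required":["steps"]}

```bash
ls; mkdir -p pics; python3 - <<'E'
from station import r,viewer
import cv2,numpy as np
s=r.sense();print(s)
for n in ["top","scene"]:
    p,d=viewer.capture(n);c=viewer.get_calibration(n);print(n,c)
    cv2.imwrite(f"pics/{n}0.png",p[:,:,::-1]);np.savez(f"pics/{n}0.npz",p=p,d=d)
a=cv2.imread("pics/top0.png");b=cv2.imread("pics/scene0.png")
E
```

```text
pics
{'time_s': 0.0, 'joints': array([-5.27936405e+01,  2.20909589e+01,  3.80236109e-01, -2.87149438e-02,
       -6.84119818e+01, -1.48177407e+01]), 'joint_velocities': array([ 0.0438213 ,  0.12964561, -0.01384724,  0.02546566,  0.0538264 ,
        0.0143792 ]), 'effort': array([-7.55181850e-05, -3.90664244e+01,  1.87402260e+01,  4.21971962e+00,
        1.08043579e-02, -2.08446445e-04]), 'tcp_pos': array([ 0.23802059, -0.57768121,  0.40366092]), 'ee_rot': array([[-9.24692074e-01, -3.80714743e-01, -9.23807635e-04],
       [-3.80715851e-01,  9.24689943e-01,  1.98746179e-03],
       [ 9.75796239e-05,  2.18949837e-03, -9.99997598e-01]]), 'wrist_force': array([-0.84445651,  0.1490723 , -1.03085253]), 'moment': array([ 0.03188971, -0.00288553, -0.0440491 ]), 'gripper_width': 0.9991088495426095}
top {'fov_y': 52.40753027077449, 'cx': 251.9160916926142, 'cy': 186.77351905646412, 'dist': array([-0.06296692,  0.        ,  0.        ,  0.        ,  0.        ]), 'extrinsics': array([[ 0.01804498, -0.99409019,  0.10704705,  0.41769578],
       [-0.99941242, -0.0210541 , -0.02704696,  0.08008986],
       [ 0.0291409 , -0.10649609, -0.993886  ,  1.3916762 ],
       [ 0.        ,  0.        ,  0.        ,  1.        ]])}
scene {'fov_y': 56.0766486603229, 'cx': 254.39375620997436, 'cy': 190.20912798615151, 'dist': array([-0.0244452,  0.       ,  0.       ,  0.       ,  0.       ]), 'extrinsics': array([[-0.87274891,  0.41213932, -0.2616305 ,  0.7839377 ],
       [ 0.48811892,  0.74445145, -0.45555675,  0.49468878],
       [ 0.00701836, -0.52529346, -0.8508922 ,  0.90693605],
       [ 0.        ,  0.        ,  0.        ,  1.        ]])}
```

View pics/top0.png

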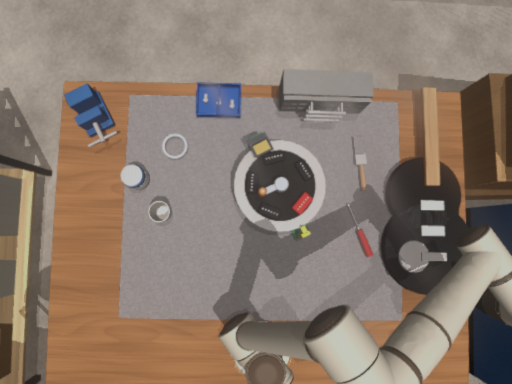

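View pics/scene0.png

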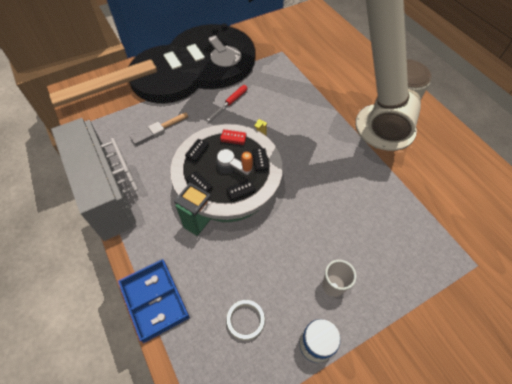

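The top view shows the platter centred near (281,185), the orange handle at (263,191), the red cover at (302,204), the yellow pointer at (301,232) and the cage at (260,146). The scene view agrees. Next I'll measure these.

```bash
cat > h.py <<'E'
import numpy as np,cv2
from station import r,viewer
def ray(c,uv):
    f=192/np.tan(np.radians(c['fov_y']/2)); K=np.array([[f,0,c['cx']],[0,f,c['cy']],[0,0,1]])
    n=cv2.undistortPoints(np.array(uv,float).reshape(-1,1,2),K,c['dist']).reshape(-1,2)
    E=c['extrinsics']; return E[:3,3],np.c_[n,np.ones(len(n))]@E[:3,:3].T
def onz(c,uv,z):
    o,d=ray(c,uv); return (o+d*((z-o[2])/d[:,2])[:,None])[:,:2]
def blobs(p,lo,hi,amin=8):
    h=cv2.cvtColor(p,cv2.COLOR_RGB2HSV); m=cv2.inRange(h,np.array(lo),np.array(hi))
    n,l,st,ce=cv2.connectedComponentsWithStats(m)
    return [(st[i,4],ce[i].round(1),i) for i in range(1,n) if st[i,4]>=amin],l
COL=dict(orange=((6,150,120),(14,255,255)),red=((172,150,90),(180,255,255)),red0=((0,170,90),(3,255,255)),yellow=((24,150,120),(34,255,255)))
E
python3 - <<'E'
from h import *
for n in ["top","scene"]:
    p=np.load(f"pics/{n}0.npz")['p'];c=viewer.get_calibration(n)
    for k,(lo,hi) in COL.items():
        b,l=blobs(p,lo,hi)
        for a,ce,i in b:
            z=dict(orange=.19,red=.118,red0=.118,yellow=.114)[k]
            print(n,k,a,ce,onz(c,[ce],z)[0].round(4))
    # platter: white ring
    h=cv2.cvtColor(p,cv2.COLOR_RGB2HSV)
    m=cv2.inRange(h,np.array((0,0,170)),np.array((180,60,255)))
    cs,_=cv2.findContours(m,cv2.RETR_EXTERNAL,cv2.CHAIN_APPROX_NONE)
    for q in cs:
        if len(q)>15:
            P=onz(c,q.reshape(-1,2),.097).astype(np.float32); (x,y),rad=cv2.minEnclosingCircle(P); print(n,'white',len(q),q.mean(0).round(0),(x,y),rad, cv2.fitEllipse(P)[:2])
E
```

```text
top white 24 [[286. 380.]] (-0.06513876467943192, -0.07830043882131577) 0.013372603803873062 ((-0.06678023934364319, -0.0790681540966034), (0.01427857019007206, 0.025034772232174873))
top white 29 [[240. 367.]] (-0.024324391037225723, 0.07438898086547852) 0.024141453206539154 ((-0.026177184656262398, 0.07457678765058517), (0.009758921340107918, 0.04249732568860054))
top white 162 [[384. 376.]] (-0.07743869721889496, -0.39550167322158813) 0.11944317072629929 ((-0.05113683640956879, -0.3980804979801178), (0.07759881764650345, 0.24531103670597076))
top white 19 [[286. 359.]] (-0.0010886803502216935, -0.0742170438170433) 0.012896941974759102 ((-6.333437340799719e-05, -0.0746786892414093), (0.018526820465922356, 0.02260846272110939))
top white 27 [[250. 356.]] (0.006186048965901136, 0.0394616462290287) 0.02538861520588398 ((0.005854044109582901, 0.039456240832805634), (0.005496594589203596, 0.048984020948410034))
top white 84 [[236. 344.]] (0.046258166432380676, 0.08345336467027664) 0.05358223617076874 ((0.046105436980724335, 0.0841948464512825), (0.07027499377727509, 0.09795334935188293)
[... 9702 characters left out ...]
106.]] (-0.046295441687107086, 0.026925893500447273) 0.07390796393156052 ((-0.03899851813912392, 0.02354818396270275), (0.07148070633411407, 0.13222700357437134))
scene white 171 [[ 13. 102.]] (1.0160181522369385, -0.6186444759368896) 0.15248148143291473 ((1.0375887155532837, -0.6016939878463745), (0.08866748213768005, 0.2887982130050659))
scene white 40 [[172.  60.]] (0.5248662233352661, -0.5334562063217163) 0.040818192064762115 ((0.5244110226631165, -0.5332016348838806), (0.03315901756286621, 0.09147816151380539))
scene white 39 [[195.  52.]] (0.4421900808811188, -0.533260703086853) 0.040245652198791504 ((0.4398529827594757, -0.5324545502662659), (0.03343471512198448, 0.09067689627408981))
```

```bash
python3 - <<'E'
import cv2
a=cv2.imread("pics/top0.png")[125:250,220:330];b=cv2.imread("pics/scene0.png")[100:250,150:300]
cv2.imwrite("pics/c0.png",cv2.hconcat([cv2.resize(a,(390,440),interpolation=2),cv2.resize(b,(400,440),interpolation=2)]))
E
```

```text
(no output)
```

View pics/c0.png

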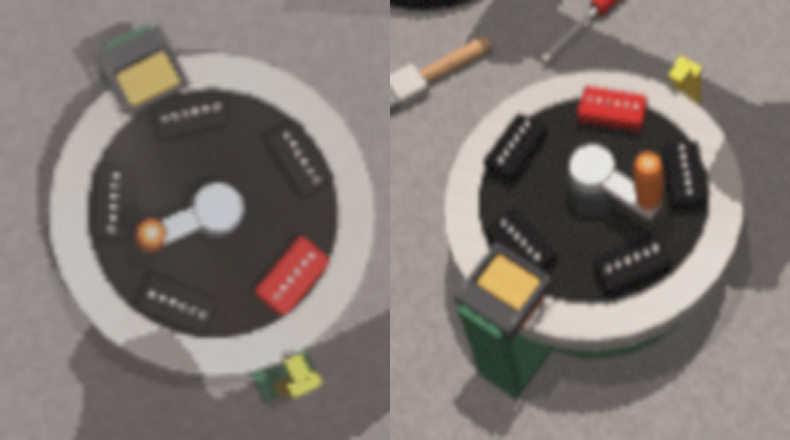

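The crops show the hub and handle clearly. The handle top is about (262.6,191.2) in the top view and (246.8,154.5) in the scene view. I'll triangulate across the two views.

```bash
python3 - <<'E'
from h import *
T=viewer.get_calibration("top");S=viewer.get_calibration("scene")
for n,z,a,b in [("hub",.163,(281.3,184.0),(225.9,156.2)),("handle",.199,(262.6,191.0),(246.8,154.3)),("pointer",.114,(304.7,231.0),(261,124)),("red",.118,(302.4,203),(233,135))]:
    o1,d1=ray(T,[a]);o2,d2=ray(S,[b]);d1=d1[0];d2=d2[0]
    t=np.linalg.lstsq(np.c_[d1,-d2],o2-o1,rcond=None)[0];A=o1+d1*t[0];B=o2+d2*t[1]
    print(n,onz(T,[a],z)[0].round(4),onz(S,[b],z)[0].round(4),((A+B)/2).round(4),np.linalg.norm(A-B).round(4))
# platter circle: rows, robust fit of outer rim
from scipy.optimize import least_squares
for n,c in(("top",T),("scene",S)):
    p=np.load(f"pics/{n}0.npz")['p'];h=cv2.cvtColor(p,cv2.COLOR_RGB2HSV)
    m=cv2.inRange(h,np.array((0,0,170)),np.array((180,60,255)));cs,_=cv2.findContours(m,cv2.RETR_LIST,cv2.CHAIN_APPROX_NONE)
    P=np.vstack([onz(c,q.reshape(-1,2),.097) for q in cs if len(q)>100]);
    P=P[abs(np.hypot(*(P-[.565,-.054]).T)-.155)<.012]
    s=least_squares(lambda v:np.hypot(P[:,0]-v[0],P[:,1]-v[1])-.155,[.565,-.054],loss='soft_l1',f_scale=.002);print(n,len(P),s.x)
E
```

```text
hub [ 0.5609 -0.0466] [ 0.5691 -0.0289] [ 0.5627 -0.0485  0.1366] 0.003
handle [0.5338 0.0145] [0.5319 0.016 ] [0.5328 0.0152 0.1989] 0.0024
pointer [ 0.4133 -0.1302] [ 0.4124 -0.1187] [ 0.4103 -0.1296  0.1033] 0.0077
red [ 0.5048 -0.1215] [ 0.5046 -0.118 ] [ 0.5041 -0.1214  0.1145] 0.0021
top 227 [ 0.56576469 -0.04783186]
scene 248 [ 0.56532912 -0.04679233]
```

Request:
send_rows(steps=[{"offset": [-35,31,0],"delta_rot": [0,0,0],"gripper": 0.65},{"offset": [-35,31,0],"delta_rot": [0,0,0],"gripper": 0.65},{"offset": [-35,31,0],"delta_rot": [0,0,0],"gripper": 0.65},{"offset": [-35,31,0],"delta_rot": [0,0,0],"gripper": 0.65},{"offset": [-35,31,0],"delta_rot": [0,0,0],"gripper": 0.65},{"offset": [-35,31,0],"delta_rot": [0,0,0],"gripper": 0.65},{"offset": [-35,31,0],"delta_rot": [0,0,0],"gripper": 0.65},{"offset": [-35,31,0],"delta_rot": [0,0,0],"gripper": 0.65},{"offset": [-35,31,0],"delta_rot": [0,0,0],"gripper": 0.65},{"offset": [-35,31,0],"delta_rot": [0,0,0],"gripper": 0.65}])

```text
time_s: 1.1
tcp_pos: [0.4484, -0.1475, 0.3992]
ee_rot: [[-0.929, -0.369, -0.007], [-0.37, 0.929, 0.007], [0.004, 0.009, -1.0]]
wrist_force: [1.6, -0.7, -0.5]
gripper_width: 0.65
```

```bash
python3 - <<'E'
from h import *
s=r.sense();print(s['time_s'],s['tcp_pos'],s['ee_rot'].round(4),s['gripper_width'])
p,d=viewer.capture("wrist");q,d=viewer.capture("scene")
cv2.imwrite("pics/w1.png",cv2.hconcat([p[:,:,::-1],q[:,:,::-1]])[:, :]);a=cv2.imread("pics/w1.png");cv2.imwrite("pics/w1.png",cv2.resize(a,(800,300)))
E
```

```text
1.1 [ 0.44841554 -0.1475051   0.39920576] [[-0.9292 -0.3695 -0.0068]
 [-0.3695  0.9292  0.0071]
 [ 0.0037  0.0091 -1.    ]] 0.6502822262956479
```

View pics/w1.png

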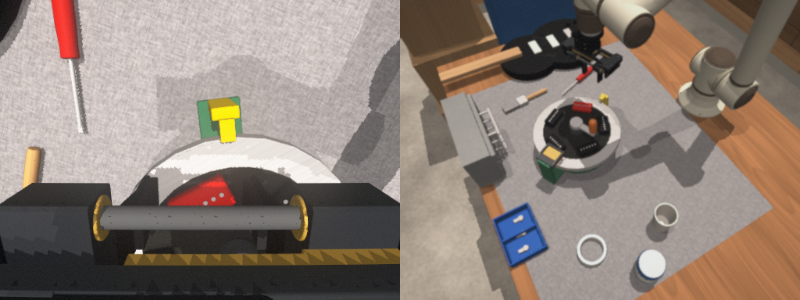

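The wrist view shows the yellow pointer at about (228,130) in the left half. The red cover is partly hidden by the gripper.

```bash
python3 - <<'E'
from h import *
c=viewer.get_calibration("wrist");p,d=viewer.capture("wrist");E=c['extrinsics'];print(E.round(3))
for k in("yellow",):
    b,l=blobs(p,*COL[k],amin=100)
    for a,ce,i in b:
        ys,xs=np.where(l==i);uv=np.c_[xs,ys];o,dr=ray(c,uv);P=o+dr*d[ys,xs][:,None]
        print(k,a,ce,P.mean(0),np.median(P,0)); t=P[P[:,2]>.108]; print(len(t),t.mean(0),t.min(0),t.max(0))
        ang=np.degrees(np.arctan2(t[:,1]+.0475,t[:,0]-.5655));print(ang.min(),ang.max(),ang.mean(),np.hypot(t[:,1]+.0475,t[:,0]-.5655).mean())
s=r.sense();R=s['ee_rot'];w=np.cross(R[:,2],[0,0,-1]);print(s['tcp_pos'],"rot corr tool deg",np.degrees(R.T@w),"off",R.T@(np.array([.533,.015,.399])-s['tcp_pos'])*1e3)
E
```

```text
[[-0.375  0.893  0.249  0.381]
 [ 0.927  0.358  0.11  -0.173]
 [ 0.009  0.272 -0.962  0.379]
 [ 0.     0.     0.     1.   ]]
yellow 1178 [288.3 152.3] [ 0.41082494 -0.13009808  0.10993564] [ 0.40999709 -0.12887892  0.10800494]
589 [ 0.41768372 -0.1265328   0.11593717] [ 0.38075483 -0.17273895  0.10807075] [ 0.4323252  -0.11436891  0.379353  ]
-154.78574147501607 -145.86661228593167 -151.88468166877516 0.16768991652824658
[ 0.44908636 -0.14715032  0.39899327] rot corr tool deg [ 5.35552803e-01 -2.31052981e-01  8.54767341e-20] off [-138.49063636  118.97172286    0.54686189]
```

Request:
send_rows(steps=[{"offset": [-34,29,0],"delta_rot": [0.5,-0.2,0],"gripper": 0.6},{"offset": [-34,29,0],"delta_rot": [0,0,0],"gripper": 0.6},{"offset": [-34,29,0],"delta_rot": [0,0,0],"gripper": 0.6},{"offset": [-33,28,0],"delta_rot": [0,0,0],"gripper": 0.6},{"offset": [0,0,0],"delta_rot": [0,0,0],"gripper": 0.6}])

```text
time_s: 1.75
tcp_pos: [0.5326, 0.01, 0.3975]
ee_rot: [[-0.931, -0.365, -0.004], [-0.365, 0.931, -0.001], [0.004, 0.001, -1.0]]
wrist_force: [-0.9, -0.0, 0.2]
gripper_width: 0.601
```

```bash
python3 - <<'E'
from h import *
s=r.sense();R=s['ee_rot'];g=s['tcp_pos']+.164*R[:,2];w=np.cross(R[:,2],[0,0,-1]);print(s['time_s'],s['tcp_pos'],g,R.round(4),"rot",np.degrees(R.T@w))
c=viewer.get_calibration("scene");q,d=viewer.capture("scene");b,l=blobs(q,*COL['orange']);print([(x[0],x[1],onz(c,[x[1]],.18)) for x in b])
cv2.imwrite("pics/s2.png",cv2.resize(q[60:260,120:340,::-1],(660,600)))
E
```

```text
1.75 [0.53262873 0.00996456 0.39750623] [0.53194729 0.00982724 0.2335077 ] [[-9.311e-01 -3.648e-01 -4.200e-03]
 [-3.648e-01  9.311e-01 -8.000e-04]
 [ 4.200e-03  7.000e-04 -1.000e+00]] rot [ 4.21821925e-02 -2.39166995e-01 -6.41060732e-21]
[(np.int32(135), array([246.4, 160.3]), array([[0.53503578, 0.01920555]]))]
```

View pics/s2.png

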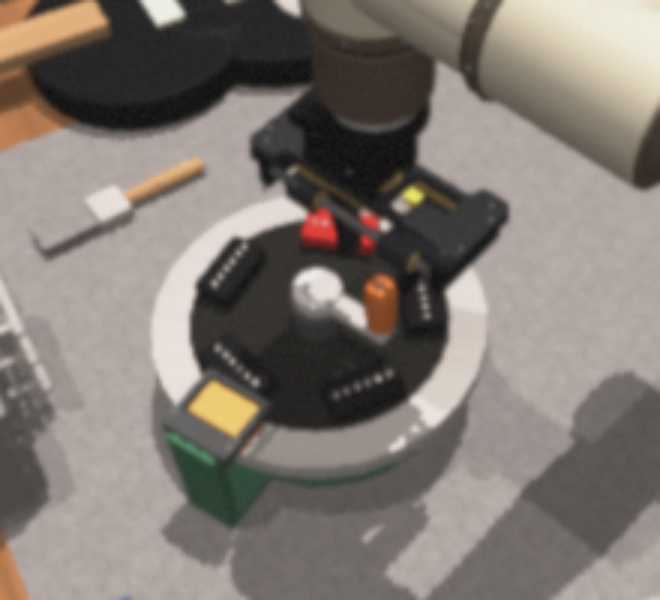

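The picture shows the open gripper above the orange handle with the jaws straddling it. The scene camera keeps most of the platter in view. I'll go down and grip.

Request:
send_rows(steps=[{"offset": [-3,5,5],"delta_rot": [0,-0.2,0],"gripper": 0.6},{"offset": [0,0,25],"delta_rot": [0,0,0],"gripper": 0.6},{"offset": [0,0,21],"delta_rot": [0,0,0],"gripper": 0.6},{"offset": [0,0,0],"delta_rot": [0,0,0],"gripper": 0.3},{"offset": [0,0,0],"delta_rot": [0,0,0],"gripper": 0.2},{"offset": [0,0,0],"delta_rot": [0,0,0],"gripper": 0.2},{"offset": [0,0,0],"delta_rot": [0,0,0],"gripper": 0.2}])

```text
time_s: 2.5
tcp_pos: [0.5286, 0.0093, 0.3448]
ee_rot: [[-0.936, -0.352, -0.005], [-0.352, 0.936, 0.007], [0.003, 0.008, -1.0]]
wrist_force: [-5.3, 12.3, -2.4]
gripper_width: 0.323
```

```bash
cat > st.py <<'E'
from h import *
import json,os
C=np.array([.5655,-.0475])
def st():
    s=r.sense();R=s['ee_rot'];g=s['tcp_pos']+.164*R[:,2];w=np.cross(R[:,2],[0,0,-1])
    v=g[:2]-C
    print("t",s['time_s'],"tcp",s['tcp_pos'].round(4),"grasp",g.round(4),"r",np.hypot(*v).round(4),"crank",np.degrees(np.arctan2(v[1],v[0])).round(1),"yaw",np.degrees(np.arctan2(R[1,0],R[0,0])).round(2),"rotcorr",np.degrees(R.T@w).round(2),"F",s['wrist_force'].round(1),"M",s['moment'].round(2),"w",round(s['gripper_width'],3))
    return s
def red(name="scene",save=None):
    """platter angle of red cover (deg) from visible red top face"""
    c=viewer.get_calibration(name);t=r.sense()['time_s'];p,d=viewer.capture(name)
    if save: cv2.imwrite(save,p[:,:,::-1])
    h=cv2.cvtColor(p,cv2.COLOR_RGB2HSV);m=cv2.inRange(h,np.array((0,150,90)),np.array((4,255,255)))|cv2.inRange(h,np.array((174,150,90)),np.array((180,255,255)))
    ys,xs=np.where(m>0)
    if len(xs)==0: print(name,t,"no red");return t,None,0
    o,dr=ray(c,np.c_[xs,ys]);P=o+dr*d[ys,xs][:,None];v=P[:,:2]-C;rr=np.hypot(*v.T)
    k=(rr>.06)&(rr<.13)&(P[:,2]>.09)&(P[:,2]<.135);n=k.sum()
    if n<15: print(name,t,"few red",n);return t,None,n
    top=k&(P[:,2]>.112)
    q=P[top].mean(0) if top.sum()>10 else P[k].mean(0)
    a=np.degrees(np.arctan2(q[1]-C[1],q[0]-C[0]));print(name,"t",t,"red",a.round(1),"r",np.hypot(*(q[:2]-C)).round(3),"n",n,top.sum(),q.round(3));return t,a,n
def rows(rate,dth,n,lead=0.5):
    """print tool-frame offsets (mm) for n rows along circle from current angle; rate rad/s list or scalar"""
    s=r.sense();R=s['ee_rot'];g=s['tcp_pos']+.164*R[:,2];v=g[:2]-C;a=np.arctan2(v[1],v[0])
    out=[];p=g[:2]
    rate=np.broadcast_to(rate,(n,))
    for i in range(n):
        a+=rate[i]*.1;q=C+.070*np.array([np.cos(a),np.sin(a)])
        d=np.array([*(q-p),0]);p=q
        if i==0:d[2]=.347-s['tcp_pos'][2]
        out.append((R.T@d*1e3).round(0).astype(int).tolist())
    print(json.dumps([{"offset":o,"delta_rot":[0,0,0],"gripper":0.2} for o in out]).replace('"delta_rot": [0, 0, 0], "gripper": 0.2',''))
E
python3 - <<'E'
from st import *
st();red();red("wrist");rows([.5,1,1.5,2,2,2,2,2,2,2,2,2],0,12)
E
```

```text
t 2.5 tcp [0.5286 0.0093 0.3448] grasp [0.5277 0.0104 0.1808] r 0.0691 crank 123.1 yaw -159.41 rotcorr [ 0.47 -0.16 -0.  ] F [-5.3 12.3 -2.4] M [ 3.62  1.4  -0.02] w 0.323
scene 2.5 few red 10
wrist t 2.55 red -131.0 r 0.094 n 6958 6828 [ 0.504 -0.119  0.118]
[{"offset": [4, 0, -2], }, {"offset": [7, -2, 0], }, {"offset": [9, -5, 0], }, {"offset": [11, -8, 0], }, {"offset": [9, -10, 0], }, {"offset": [7, -12, 0], }, {"offset": [5, -13, 0], }, {"offset": [2, -14, 0], }, {"offset": [-1, -14, 0], }, {"offset": [-4, -14, 0], }, {"offset": [-6, -13, 0], }, {"offset": [-9, -11, 0], }]
```

Gripped: the opening of 0.323 is 28 mm. The first spin-up batch goes in gently to see how the rows track.

Request:
send_rows(steps=[{"offset": [4,0,-2],"delta_rot": [0.5,-0.2,0],"gripper": 0.2},{"offset": [7,-2,0],"delta_rot": [0,0,0],"gripper": 0.2},{"offset": [9,-5,0],"delta_rot": [0,0,0],"gripper": 0.2},{"offset": [11,-8,0],"delta_rot": [0,0,0],"gripper": 0.2},{"offset": [9,-10,0],"delta_rot": [0,0,0],"gripper": 0.2},{"offset": [7,-12,0],"delta_rot": [0,0,0],"gripper": 0.2},{"offset": [5,-13,0],"delta_rot": [0,0,0],"gripper": 0.2},{"offset": [2,-14,0],"delta_rot": [0,0,0],"gripper": 0.2},{"offset": [-1,-14,0],"delta_rot": [0,0,0],"gripper": 0.2},{"offset": [-4,-14,0],"delta_rot": [0,0,0],"gripper": 0.2}])

```text
time_s: 3.6
tcp_pos: [0.5139, -0.0995, 0.3449]
ee_rot: [[-0.937, -0.349, 0.019], [-0.349, 0.937, 0.012], [-0.022, 0.004, -1.0]]
wrist_force: [7.1, 10.5, -10.9]
gripper_width: 0.316
```

```bash
python3 - <<'E'
from st import *
st();red();red("wrist");rows(2.4,0,12)
E
```

```text
t 3.6 tcp [ 0.5139 -0.0995  0.3449] grasp [ 0.5171 -0.0976  0.1809] r 0.0697 crank -134.0 yaw -159.59 rotcorr [ 0.25  1.27 -0.  ] F [  7.1  10.5 -10.9] M [ 2.88 -1.6   0.03] w 0.316
scene t 3.6 red -118.1 r 0.088 n 127 111 [ 0.524 -0.125  0.116]
wrist t 3.65 red -123.2 r 0.096 n 5653 5606 [ 0.513 -0.128  0.118]
[{"offset": [-9, -14, -2], }, {"offset": [-12, -11, 0], }, {"offset": [-15, -8, 0], }, {"offset": [-16, -4, 0], }, {"offset": [-17, 0, 0], }, {"offset": [-16, 4, 0], }, {"offset": [-15, 7, 0], }, {"offset": [-13, 11, 0], }, {"offset": [-10, 13, 0], }, {"offset": [-6, 15, 0], }, {"offset": [-3, 17, 0], }, {"offset": [1, 17, 0], }]
```

Request:
send_rows(steps=[{"offset": [-9,-14,-2],"delta_rot": [0.3,1.2,0],"gripper": 0.2},{"offset": [-12,-11,0],"delta_rot": [0,0,0],"gripper": 0.2},{"offset": [-15,-8,0],"delta_rot": [0,0,0],"gripper": 0.2},{"offset": [-16,-4,0],"delta_rot": [0,0,0],"gripper": 0.2},{"offset": [-17,0,0],"delta_rot": [0,0,0],"gripper": 0.2},{"offset": [-16,4,0],"delta_rot": [0,0,0],"gripper": 0.2},{"offset": [-15,7,0],"delta_rot": [0,0,0],"gripper": 0.2},{"offset": [-13,11,0],"delta_rot": [0,0,0],"gripper": 0.2},{"offset": [-10,13,0],"delta_rot": [0,0,0],"gripper": 0.2},{"offset": [-6,15,0],"delta_rot": [0,0,0],"gripper": 0.2},{"offset": [-3,17,0],"delta_rot": [0,0,0],"gripper": 0.2},{"offset": [1,17,0],"delta_rot": [0,0,0],"gripper": 0.2}])

```text
time_s: 4.9
tcp_pos: [0.6307, -0.0304, 0.3451]
ee_rot: [[-0.943, -0.333, 0.022], [-0.333, 0.943, -0.012], [-0.017, -0.018, -1.0]]
wrist_force: [13.6, 0.9, -10.8]
gripper_width: 0.312
```

```bash
python3 - <<'E'
from st import *
st();red();rows(2.6,0,12)
E
```

```text
t 4.9 tcp [ 0.6307 -0.0304  0.3451] grasp [ 0.6342 -0.0323  0.1811] r 0.0704 crank 12.5 yaw -160.52 rotcorr [-1.05  0.95 -0.  ] F [ 13.6   0.9 -10.8] M [ 0.53 -3.23  0.09] w 0.312
scene t 4.9 red -108.6 r 0.091 n 99 93 [ 0.536 -0.134  0.116]
[{"offset": [1, 18, -2], }, {"offset": [5, 17, 0], }, {"offset": [10, 15, 0], }, {"offset": [13, 12, 0], }, {"offset": [16, 9, 0], }, {"offset": [18, 4, 0], }, {"offset": [18, -1, 0], }, {"offset": [17, -5, 0], }, {"offset": [15, -10, 0], }, {"offset": [12, -13, 0], }, {"offset": [9, -16, 0], }, {"offset": [4, -18, 0], }]
```

Request:
send_rows(steps=[{"offset": [1,18,-2],"delta_rot": [-1,1,0],"gripper": 0.2},{"offset": [5,17,0],"delta_rot": [0,0,0],"gripper": 0.2},{"offset": [10,15,0],"delta_rot": [0,0,0],"gripper": 0.2},{"offset": [13,12,0],"delta_rot": [0,0,0],"gripper": 0.2},{"offset": [16,9,0],"delta_rot": [0,0,0],"gripper": 0.2},{"offset": [18,4,0],"delta_rot": [0,0,0],"gripper": 0.2},{"offset": [18,-1,0],"delta_rot": [0,0,0],"gripper": 0.2},{"offset": [17,-5,0],"delta_rot": [0,0,0],"gripper": 0.2},{"offset": [15,-10,0],"delta_rot": [0,0,0],"gripper": 0.2},{"offset": [12,-13,0],"delta_rot": [0,0,0],"gripper": 0.2},{"offset": [9,-16,0],"delta_rot": [0,0,0],"gripper": 0.2},{"offset": [4,-18,0],"delta_rot": [0,0,0],"gripper": 0.2}])

```text
time_s: 6.15
tcp_pos: [0.4948, -0.0693, 0.345]
ee_rot: [[-0.942, -0.334, 0.026], [-0.334, 0.943, 0.006], [-0.026, -0.003, -1.0]]
wrist_force: [10.2, 5.3, -15.2]
gripper_width: 0.311
```

```bash
python3 - <<'E'
from st import *
st();red(save="pics/s5.png");red("wrist");rows(2.8,0,12)
E
```

```text
t 6.15 tcp [ 0.4948 -0.0693  0.345 ] grasp [ 0.4991 -0.0682  0.181 ] r 0.0696 crank -162.7 yaw -160.48 rotcorr [-0.15  1.52 -0.  ] F [ 10.2   5.3 -15.2] M [ 1.55 -2.63  0.01] w 0.311
scene t 6.15 red -43.5 r 0.09 n 248 224 [ 0.631 -0.109  0.116]
wrist 6.2 no red
[{"offset": [-2, -19, -2], }, {"offset": [-8, -18, 0], }, {"offset": [-12, -15, 0], }, {"offset": [-16, -11, 0], }, {"offset": [-18, -6, 0], }, {"offset": [-20, -1, 1], }, {"offset": [-19, 4, 0], }, {"offset": [-17, 10, 0], }, {"offset": [-14, 14, 0], }, {"offset": [-9, 17, 0], }, {"offset": [-4, 19, 0], }, {"offset": [1, 19, 0], }]
```

```bash
cat > fit.py <<'E'
import numpy as np
from scipy.optimize import least_squares
def sim(th,seg,p,w0=0.,c=.09):
    """th,w state list at times; seg: (t0,t1,rate rad/s)"""
    I,D=p;T=[];W=[];TH=[];w=w0;dt=.005;lag=0.05;wc=0.
    for t0,t1,rate in seg:
        for t in np.arange(t0,t1-1e-9,dt):
            wc+=(rate-wc)*dt/lag
            tau=c*(wc-w)-.006*w
            if abs(w)<1e-9 and abs(tau)<D: w=0
            else:
                n=w+(tau-D*np.sign(w if abs(w)>1e-9 else tau))/I*dt
                w=0. if w*n<0 else n
            th+=w*dt;T.append(t+dt);W.append(w);TH.append(th)
    return np.array(T),np.array(TH),np.array(W)
def mkseg(cr):
    """cr: list (t,unwrapped deg) ; pauses included as equal angles"""
    return [(a[0],b[0],np.radians(b[1]-a[1])/(b[0]-a[0])) for a,b in zip(cr,cr[1:])]
def fit(cr,red):
    seg=mkseg(cr)
    def f(p):
        T,TH,W=sim(np.radians(-131.),seg,p)
        return [(np.degrees(np.interp(t,T,TH))-a)/s for t,a,s in red]+[(p[0]-.09)/.03*.5,(p[1]-.08)/.04*.5]
    s=least_squares(f,[.09,.1],bounds=([.06,.03],[.13,.14]),diff_step=1e-3)
    T,TH,W=sim(np.radians(-131.),seg,s.x)
    print("I,D",s.x.round(4),"res",[(t,round(np.degrees(np.interp(t,T,TH))-a,1)) for t,a,s_ in red],"now",T[-1].round(2),np.degrees(TH[-1]).round(1),"rpm",(W[-1]*60/2/np.pi).round(2))
    return s.x,T,TH,W
E
cat > log.py <<'E'
CR=[(2.5,123.1),(2.6,123.1),(2.9,135),(3.6,226),(3.7,226),(4.9,372.5),(4.95,372.5),(6.15,557.3),(6.25,557.3)]
RED=[(3.65,-123.2,2),(6.15,-43.5,2)]
E
python3 - <<'E'
from fit import *;from log import *
x,T,TH,W=fit(CR,RED)
for rate in (2.6,2.8,3.0):
    t,th,w=sim(TH[-1],[(0,.1,rate*.8),(.1,1.2,rate)],x,W[-1]);print(rate,np.degrees(th[-1]),w[-1]*9.549, "ss",((.09*rate-x[1])/.096)*9.549)
E
```

```text
I,D [0.104  0.1268] res [(3.65, np.float64(0.2)), (6.15, np.float64(-0.0))] now 6.25 -38.4 rpm 7.89
2.6 20.459088487568135 9.260680460664139 ss 10.663375495588625
2.8 25.127992844950583 10.423572085289837 ss 12.453812995588626
3.0 29.796897202332964 11.586463709915522 ss 14.244250495588627
```

The drag is high, so the steady crank rate comes out near 3.1 rad/s.

```bash
python3 - <<'E'
from st import *
rows(3.4,0,12)
E
```

```text
[{"offset": [-3, -23, -2], }, {"offset": [-11, -21, 0], }, {"offset": [-18, -16, 1], }, {"offset": [-22, -9, 1], }, {"offset": [-24, -1, 1], }, {"offset": [-23, 7, 1], }, {"offset": [-19, 14, 0], }, {"offset": [-14, 19, 0], }, {"offset": [-6, 23, 0], }, {"offset": [2, 24, 0], }, {"offset": [9, 22, 0], }, {"offset": [16, 17, 0], }]
```

Request:
send_rows(steps=[{"offset": [-3,-23,-2],"delta_rot": [0,1.5,0],"gripper": 0.2},{"offset": [-11,-21,0],"delta_rot": [0,0,0],"gripper": 0.2},{"offset": [-18,-16,0],"delta_rot": [0,0,0],"gripper": 0.2},{"offset": [-22,-9,0],"delta_rot": [0,0,0],"gripper": 0.2},{"offset": [-24,-1,0],"delta_rot": [0,0,0],"gripper": 0.2},{"offset": [-23,7,0],"delta_rot": [0,0,0],"gripper": 0.2},{"offset": [-19,14,0],"delta_rot": [0,0,0],"gripper": 0.2},{"offset": [-14,19,0],"delta_rot": [0,0,0],"gripper": 0.2},{"offset": [-6,23,0],"delta_rot": [0,0,0],"gripper": 0.2},{"offset": [2,24,0],"delta_rot": [0,0,0],"gripper": 0.2},{"offset": [9,22,0],"delta_rot": [0,0,0],"gripper": 0.2},{"offset": [16,17,0],"delta_rot": [0,0,0],"gripper": 0.2}])

```text
time_s: 7.45
tcp_pos: [0.5976, 0.0095, 0.3452]
ee_rot: [[-0.947, -0.317, 0.043], [-0.317, 0.948, 0.004], [-0.042, -0.01, -0.999]]
wrist_force: [9.2, 9.4, -7.8]
gripper_width: 0.31
```

```bash
cat >> st.py <<'E'
from fit import *
def upd(nominal,pause_caps=("scene",),plan=(3.1,),cmax=12):
    """log crank since last (nominal deg advanced), take red, refit, print plans"""
    L=json.load(open("log.json")) if os.path.exists("log.json") else None
    if L is None:
        import log;L=dict(CR=log.CR,RED=log.RED)
    s=st();R=s['ee_rot'];g=s['tcp_pos']+.164*R[:,2];a=np.degrees(np.arctan2(g[1]-C[1],g[0]-C[0]))
    e=L["CR"][-1][1]+nominal; a+=360*round((e-a)/360); print("crank adv",round(a-L["CR"][-1][1],1),"cmd",nominal)
    L["CR"].append((s['time_s'],a))
    got=[red(n) for n in pause_caps]
    L["CR"].append((r.sense()['time_s'],a))
    seg=mkseg(L["CR"])
    x,T,TH,W=fit(L["CR"],L["RED"])
    full=dict(scene=130,wrist=4000)
    for n,(t,m,k) in zip(pause_caps,got):
        if m is None or k<full[n]: continue
        e=np.degrees(np.interp(t,T,TH)); m+=360*round((e-m)/360); L["RED"].append((t,m,2)); print("pred",e.round(1),"meas",round(m,1))
    x,T,TH,W=fit(L["CR"],L["RED"][-9:])
    json.dump(L,open("log.json","w"))
    for rate in plan:
        t,th,w=sim(TH[-1],[(0,.1,rate*.8),(.1,1.2,rate),(1.2,1.25,0)],x,W[-1]);print("plan",rate,"th",np.degrees(th[-1]).round(1),"rpm@1.2",(w[238]*9.549).round(2),"ss",(((.09*rate-x[1])/.096)*9.549).round(2))
        rows(rate,0,cmax)
    return x,T,TH,W
E
python3 - <<'E'
from st import *
upd(233.8,plan=(3.1,3.3))
E
```

```text
t 7.45 tcp [0.5976 0.0095 0.3452] grasp [0.6047 0.0102 0.1814] r 0.0698 crank 55.8 yaw -161.48 rotcorr [-0.55  2.43  0.  ] F [ 9.2  9.4 -7.8] M [ 3.02 -2.2   0.11] w 0.31
crank adv 218.5 cmd 233.8
scene t 7.45 red 47.4 r 0.096 n 265 248 [0.63  0.023 0.117]
I,D [0.104  0.1268] res [(3.65, np.float64(0.2)), (6.15, np.float64(-0.0))] now 7.5 40.5 rpm 12.46
pred 36.7 meas 47.4
I,D [0.1273 0.1162] res [(3.65, np.float64(0.1)), (6.15, np.float64(4.8)), (7.45, np.float64(-3.0))] now 7.5 48.4 rpm 12.83
plan 3.1 th 147.0 rpm@1.2 14.25 ss 16.19
[{"offset": [16, 14, -2], }, {"offset": [20, 8, -1], }, {"offset": [22, 2, -1], }, {"offset": [21, -5, -1], }, {"offset": [19, -11, -1], }, {"offset": [14, -16, 0], }, {"offset": [9, -20, 0], }, {"offset": [2, -21, 0], }, {"offset": [-4, -21, 0], }, {"offset": [-11, -19, 1], }, {"offset": [-16, -15, 1], }, {"offset": [-20, -9, 1], }]
plan 3.3 th 151.4 rpm@1.2 15.28 ss 17.99
[{"offset": [17, 15, -2], }, {"offset": [21, 8, -1], }, {"offset": [23, 1, -1], }, {"offset": [22, -7, -1], }, {"offset": [19, -13, -1], }, {"offset": [13, -19, 0], }, {"offset": [7, -22, 0], }, {"offset": [-1, -23, 0], }, {"offset": [-8, -21, 0], }, {"offset": [-15, -18, 1], }, {"offset": [-20, -12, 1], }, {"offset": [-22, -5, 1], }]
```

Request:
send_rows(steps=[{"offset": [16,14,0],"delta_rot": [-0.3,1.2,0],"gripper": 0.2},{"offset": [20,8,0],"delta_rot": [-0.2,1.2,0],"gripper": 0.2},{"offset": [22,2,0],"delta_rot": [0,0.3,0],"gripper": 0.2},{"offset": [21,-5,0],"delta_rot": [0,0.2,0],"gripper": 0.2},{"offset": [19,-11,0],"delta_rot": [0,0.2,0],"gripper": 0.2},{"offset": [14,-16,0],"delta_rot": [0,0.2,0],"gripper": 0.2},{"offset": [9,-20,0],"delta_rot": [0,0.2,0],"gripper": 0.2},{"offset": [2,-21,0],"delta_rot": [0,0.2,0],"gripper": 0.2},{"offset": [-4,-21,0],"delta_rot": [0,0.2,0],"gripper": 0.2},{"offset": [-11,-19,0],"delta_rot": [0,0.2,0],"gripper": 0.2},{"offset": [-16,-15,0],"delta_rot": [0,0.2,0],"gripper": 0.2},{"offset": [-20,-9,0],"delta_rot": [0,0.2,0],"gripper": 0.2}])

```text
time_s: 8.7
tcp_pos: [0.57, -0.1213, 0.3452]
ee_rot: [[-0.949, -0.315, 0.026], [-0.314, 0.949, 0.021], [-0.031, 0.012, -0.999]]
wrist_force: [-3.6, 18.2, -0.5]
gripper_width: 0.312
```

```bash
python3 - <<'E'
from st import *
upd(213.1,plan=(3.0,3.2),pause_caps=("scene","wrist"))
E
```

```text
t 8.7 tcp [ 0.57   -0.1213  0.3452] grasp [ 0.5743 -0.1178  0.1813] r 0.0708 crank -82.9 yaw -161.67 rotcorr [0.69 1.79 0.  ] F [-3.6 18.2 -0.5] M [5.03 1.25 0.14] w 0.312
crank adv 221.3 cmd 213.1
scene t 8.7 red 152.6 r 0.096 n 265 242 [ 0.48  -0.003  0.116]
wrist t 8.75 red 162.8 r 0.094 n 6701 6513 [ 0.475 -0.02   0.118]
I,D [0.1273 0.1162] res [(3.65, np.float64(0.1)), (6.15, np.float64(4.8)), (7.45, np.float64(-3.0))] now 8.8 157.5 rpm 14.07
pred 148.7 meas 152.6
pred 153.2 meas 162.8
I,D [0.13   0.1136] res [(3.65, np.float64(0.2)), (6.15, np.float64(7.0)), (7.45, np.float64(0.6)), (8.7, np.float64(1.1)), (8.75, np.float64(-4.6))] now 8.8 162.6 rpm 14.29
plan 3.0 th 266.9 rpm@1.2 14.48 ss 15.56
[{"offset": [-21, 0, -1], }, {"offset": [-20, 6, 1], }, {"offset": [-17, 12, 1], }, {"offset": [-13, 16, 1], }, {"offset": [-8, 19, 0], }, {"offset": [-2, 21, 0], }, {"offset": [4, 20, 0], }, {"offset": [10, 18, 0], }, {"offset": [15, 14, 0], }, {"offset": [19, 9, -1], }, {"offset": [21, 3, -1], }, {"offset": [21, -3, -1], }]
plan 3.2 th 271.2 rpm@1.2 15.49 ss 17.35
[{"offset": [-22, 1, -1], }, {"offset": [-21, 7, 1], }, {"offset": [-18, 13, 1], }, {"offset": [-13, 18, 1], }, {"offset": [-6, 21, 0], }, {"offset": [1, 22, 0], }, {"offset": [8, 21, 0], }, {"offset": [14, 18, 0], }, {"offset": [19, 12, 0], }, {"offset": [22, 6, -1], }, {"offset": [22, -1, -1], }, {"offset": [21, -8, -1], }]
```

Request:
send_rows(steps=[{"offset": [-21,0,0],"delta_rot": [0.5,1.2,0],"gripper": 0.2},{"offset": [-20,6,0],"delta_rot": [0.2,0.8,0],"gripper": 0.2},{"offset": [-17,12,0],"delta_rot": [0,0.2,0],"gripper": 0.2},{"offset": [-13,16,0],"delta_rot": [0,0.2,0],"gripper": 0.2},{"offset": [-8,19,0],"delta_rot": [0,0.2,0],"gripper": 0.2},{"offset": [-2,21,0],"delta_rot": [0,0.2,0],"gripper": 0.2},{"offset": [4,20,0],"delta_rot": [0,0.2,0],"gripper": 0.2},{"offset": [10,18,0],"delta_rot": [0,0.2,0],"gripper": 0.2},{"offset": [15,14,0],"delta_rot": [0,0.2,0],"gripper": 0.2},{"offset": [19,9,0],"delta_rot": [0,0.2,0],"gripper": 0.2},{"offset": [21,3,0],"delta_rot": [0,0.2,0],"gripper": 0.2},{"offset": [21,-3,0],"delta_rot": [0,0.2,0],"gripper": 0.2}])

```text
time_s: 10.0
tcp_pos: [0.5427, 0.0148, 0.3454]
ee_rot: [[-0.948, -0.31, 0.069], [-0.308, 0.951, 0.031], [-0.075, 0.009, -0.997]]
wrist_force: [-3.5, 33.8, -0.5]
gripper_width: 0.315
```

```bash
python3 - <<'E'
from st import *
upd(206,plan=(2.9,3.1))
E
```

```text
t 10.0 tcp [0.5427 0.0148 0.3454] grasp [0.554  0.02   0.1819] r 0.0685 crank 99.7 yaw -161.99 rotcorr [0.49 4.3  0.  ] F [-3.5 33.8 -0.5] M [9.97 1.38 0.75] w 0.315
crank adv 182.6 cmd 206
scene t 10.0 red -91.4 r 0.085 n 59 49 [ 0.563 -0.132  0.117]
I,D [0.13   0.1136] res [(3.65, np.float64(0.2)), (6.15, np.float64(7.0)), (7.45, np.float64(0.6)), (8.7, np.float64(1.1)), (8.75, np.float64(-4.6))] now 10.05 261.7 rpm 12.56
I,D [0.13   0.1136] res [(3.65, np.float64(0.2)), (6.15, np.float64(7.0)), (7.45, np.float64(0.6)), (8.7, np.float64(1.1)), (8.75, np.float64(-4.6))] now 10.05 261.7 rpm 12.56
plan 2.9 th 355.5 rpm@1.2 13.25 ss 14.66
[{"offset": [20, 0, -3], }, {"offset": [19, -7, -1], }, {"offset": [16, -12, -1], }, {"offset": [12, -16, -1], }, {"offset": [7, -19, -1], }, {"offset": [1, -20, 0], }, {"offset": [-5, -20, 0], }, {"offset": [-10, -17, 1], }, {"offset": [-15, -14, 1], }, {"offset": [-18, -9, 1], }, {"offset": [-20, -4, 1], }, {"offset": [-20, 2, 1], }]
plan 3.1 th 359.7 rpm@1.2 14.27 ss 16.45
[{"offset": [21, 0, -3], }, {"offset": [20, -8, -1], }, {"offset": [17, -14, -1], }, {"offset": [11, -18, -1], }, {"offset": [5, -21, -1], }, {"offset": [-1, -22, 0], }, {"offset": [-8, -20, 0], }, {"offset": [-14, -17, 1], }, {"offset": [-18, -12, 1], }, {"offset": [-21, -6, 1], }, {"offset": [-22, 1, 1], }, {"offset": [-20, 7, 1], }]
```

Turning the tilt back about the TCP shifted the tips and fought the handle. I'll make the rows pivot about the grasp point, and skip camera pauses in the steady window because each one dips the speed.

```bash
cat >> st.py <<'E'
from scipy.spatial.transform import Rotation as Ro
def rows(rate,_,n,k=3,quiet=False):
    s=r.sense();R=s['ee_rot'];p=s['tcp_pos'];g=p+.164*R[:,2];v=g[:2]-C;a=np.arctan2(v[1],v[0])
    w=np.cross(R[:,2],[0,0,-1]);yaw=np.radians(-158)-np.arctan2(R[1,0],R[0,0]);w=w+np.array([0,0,np.clip(yaw,-.05,.05)])
    rate=np.broadcast_to(rate,(n,));out=[];Rc=R;rr=np.hypot(*v)
    for i in range(n):
        a+=rate[i]*.1;f=min((i+1)/k,1)
        Rn=Ro.from_rotvec(w*f).as_matrix()@R; rad=rr+(.070-rr)*f
        q=np.array([*(C+rad*np.array([np.cos(a),np.sin(a)])),.182])-.164*Rn[:,2]; q[2]=p[2]+(.347-s['tcp_pos'][2])/k*(i<k)
        o=(Rc.T@(q-p)*1e3).round(0).astype(int).tolist();dr=np.degrees(Ro.from_matrix(Rc.T@Rn).as_rotvec()).round(1)+0.
        out.append({"offset":o,"delta_rot":dr.tolist(),"gripper":.2});p=q;Rc=Rn
    print(json.dumps(out).replace('"gripper": 0.2',''))
E
python3 - <<'E'
from st import *
rows(3.2,0,10)
E
```

```text
[{"offset": [18, -1, -2], "delta_rot": [0.1, 1.3, -1.0], }, {"offset": [17, -7, -1], "delta_rot": [0.1, 1.3, -1.0], }, {"offset": [14, -13, -1], "delta_rot": [0.1, 1.3, -1.0], }, {"offset": [12, -19, 0], "delta_rot": [0.0, 0.0, 0.0], }, {"offset": [6, -22, 0], "delta_rot": [0.0, 0.0, 0.0], }, {"offset": [-1, -22, 0], "delta_rot": [0.0, 0.0, 0.0], }, {"offset": [-8, -21, 0], "delta_rot": [0.0, 0.0, 0.0], }, {"offset": [-14, -17, 0], "delta_rot": [0.0, 0.0, 0.0], }, {"offset": [-19, -12, 0], "delta_rot": [0.0, 0.0, 0.0], }, {"offset": [-22, -5, 0], "delta_rot": [0.0, 0.0, 0.0], }]
```

Request:
send_rows(steps=[{"offset": [18,-1,-2],"delta_rot": [0.1,1.3,-1],"gripper": 0.2},{"offset": [17,-7,-1],"delta_rot": [0.1,1.3,-1],"gripper": 0.2},{"offset": [14,-13,-1],"delta_rot": [0.1,1.3,-1],"gripper": 0.2},{"offset": [12,-19,0],"delta_rot": [0,0,0],"gripper": 0.2},{"offset": [6,-22,0],"delta_rot": [0,0,0],"gripper": 0.2},{"offset": [-1,-22,0],"delta_rot": [0,0,0],"gripper": 0.2},{"offset": [-8,-21,0],"delta_rot": [0,0,0],"gripper": 0.2},{"offset": [-14,-17,0],"delta_rot": [0,0,0],"gripper": 0.2},{"offset": [-19,-12,0],"delta_rot": [0,0,0],"gripper": 0.2},{"offset": [-22,-5,0],"delta_rot": [0,0,0],"gripper": 0.2}])

```text
time_s: 11.05
tcp_pos: [0.5807, -0.1199, 0.3463]
ee_rot: [[-0.934, -0.358, 0.008], [-0.357, 0.934, 0.023], [-0.015, 0.018, -1.0]]
wrist_force: [-2.7, 5.9, -2.0]
gripper_width: 0.311
```

```bash
python3 - <<'E'
from st import *
import st as S
upd(183,plan=(3.1,3.3),pause_caps=("scene",),cmax=10)
E
```

```text
t 11.05 tcp [ 0.5807 -0.1199  0.3463] grasp [ 0.582  -0.1162  0.1824] r 0.0706 crank -76.5 yaw -159.06 rotcorr [1.05 0.87 0.  ] F [-2.7  5.9 -2. ] M [ 1.21  0.74 -0.02] w 0.311
crank adv 183.8 cmd 183
scene t 11.05 red -12.0 r 0.093 n 270 254 [ 0.657 -0.067  0.116]
I,D [0.13   0.1136] res [(3.65, np.float64(0.2)), (6.15, np.float64(7.0)), (7.45, np.float64(0.6)), (8.7, np.float64(1.1)), (8.75, np.float64(-4.6))] now 11.1 347.3 rpm 14.43
pred 342.9 meas 348.0
I,D [0.13  0.113] res [(3.65, np.float64(0.3)), (6.15, np.float64(7.7)), (7.45, np.float64(1.7)), (8.7, np.float64(2.6)), (8.75, np.float64(-3.0)), (11.05, np.float64(-2.8))] now 11.1 349.6 rpm 14.48
plan 3.1 th 457.2 rpm@1.2 15.1 ss 16.51
[{"offset": [-23, 3, 0], "delta_rot": [0.3, 0.4, -0.3], }, {"offset": [-21, 9, 0], "delta_rot": [0.3, 0.4, -0.3], }, {"offset": [-18, 15, 0], "delta_rot": [0.3, 0.4, -0.3], }, {"offset": [-12, 18, 0], "delta_rot": [0.0, 0.0, 0.0], }, {"offset": [-6, 21, 0], "delta_rot": [0.0, 0.0, 0.0], }, {"offset": [1, 22, 0], "delta_rot": [0.0, 0.0, 0.0], }, {"offset": [7, 20, 0], "delta_rot": [0.0, 0.0, 0.0], }, {"offset": [13, 17, 0], "delta_rot": [0.0, 0.0, 0.0], }, {"offset": [18, 12, 0], "delta_rot": [0.0, 0.0, 0.0], }, {"offset": [21, 6, 0], "delta_rot": [0.0, 0.0, 0.0], }]
plan 3.3 th 461.5 rpm@1.2 16.11 ss 18.3
[{"offset": [-24, 3, 0], "delta_rot": [0.3, 0.4, -0.3], }, {"offset": [-22, 10, 0], "delta_rot": [0.3, 0.4, -0.3], }, {"offset": [-18, 17, 0], "delta_rot": [0.3, 0.4, -0.3], }, {"offset": [-11, 20, 0], "delta_rot": [0.0, 0.0, 0.0], }, {"offset": [-4, 23, 0], "delta_rot": [0.0, 0.0, 0.0], }, {"offset": [3, 23, 0], "delta_rot": [0.0, 0.0, 0.0], }, {"offset": [11, 20, 0], "delta_rot": [0.0, 0.0, 0.0], }, {"offset": [17, 16, 0], "delta_rot": [0.0, 0.0, 0.0], }, {"offset": [21, 10, 0], "delta_rot": [0.0, 0.0, 0.0], }, {"offset": [23, 2, 0], "delta_rot": [0.0, 0.0, 0.0], }]
```

Request:
send_rows(steps=[{"offset": [-23,3,0],"delta_rot": [0.3,0.4,-0.3],"gripper": 0.2},{"offset": [-21,9,0],"delta_rot": [0.3,0.4,-0.3],"gripper": 0.2},{"offset": [-18,15,0],"delta_rot": [0.3,0.4,-0.3],"gripper": 0.2},{"offset": [-12,18,0],"delta_rot": [0,0,0],"gripper": 0.2},{"offset": [-6,21,0],"delta_rot": [0,0,0],"gripper": 0.2},{"offset": [1,22,0],"delta_rot": [0,0,0],"gripper": 0.2},{"offset": [7,20,0],"delta_rot": [0,0,0],"gripper": 0.2},{"offset": [13,17,0],"delta_rot": [0,0,0],"gripper": 0.2},{"offset": [18,12,0],"delta_rot": [0,0,0],"gripper": 0.2},{"offset": [21,6,0],"delta_rot": [0,0,0],"gripper": 0.2}])

```text
time_s: 12.1
tcp_pos: [0.5545, 0.0198, 0.3465]
ee_rot: [[-0.931, -0.365, 0.022], [-0.365, 0.931, 0.011], [-0.024, 0.002, -1.0]]
wrist_force: [1.5, 9.0, -4.6]
gripper_width: 0.311
```

```bash
sed -i 's/^    L\["CR"\].append((r.sense.*/    if pause_caps: L["CR"].append((r.sense()["time_s"],a))/' st.py; python3 - <<'E'
from st import *
upd(177.6,plan=(2.95,),pause_caps=(),cmax=10)
E
```

```text
t 12.1 tcp [0.5545 0.0198 0.3465] grasp [0.5581 0.0216 0.1826] r 0.0695 crank 96.1 yaw -158.6 rotcorr [ 0.13  1.38 -0.  ] F [ 1.5  9.  -4.6] M [ 2.59 -0.25  0.  ] w 0.311
crank adv 172.7 cmd 177.6
I,D [0.13  0.113] res [(3.65, np.float64(0.3)), (6.15, np.float64(7.7)), (7.45, np.float64(1.7)), (8.7, np.float64(2.6)), (8.75, np.float64(-3.0)), (11.05, np.float64(-2.8))] now 12.1 436.4 rpm 14.86
I,D [0.13  0.113] res [(3.65, np.float64(0.3)), (6.15, np.float64(7.7)), (7.45, np.float64(1.7)), (8.7, np.float64(2.6)), (8.75, np.float64(-3.0)), (11.05, np.float64(-2.8))] now 12.1 436.4 rpm 14.86
plan 2.95 th 542.6 rpm@1.2 14.49 ss 15.17
[{"offset": [19, 3, -1], "delta_rot": [0.0, 0.5, -0.2], }, {"offset": [19, -3, 0], "delta_rot": [0.0, 0.5, -0.2], }, {"offset": [17, -9, 0], "delta_rot": [0.0, 0.5, -0.2], }, {"offset": [15, -14, 0], "delta_rot": [0.0, 0.0, 0.0], }, {"offset": [10, -18, 0], "delta_rot": [0.0, 0.0, 0.0], }, {"offset": [5, -20, 0], "delta_rot": [0.0, 0.0, 0.0], }, {"offset": [-1, -21, 0], "delta_rot": [0.0, 0.0, 0.0], }, {"offset": [-7, -19, 0], "delta_rot": [0.0, 0.0, 0.0], }, {"offset": [-13, -16, 0], "delta_rot": [0.0, 0.0, 0.0], }, {"offset": [-17, -12, 0], "delta_rot": [0.0, 0.0, 0.0], }]
```

Request:
send_rows(steps=[{"offset": [19,3,-1],"delta_rot": [0,0.5,-0.2],"gripper": 0.2},{"offset": [19,-3,0],"delta_rot": [0,0.5,-0.2],"gripper": 0.2},{"offset": [17,-9,0],"delta_rot": [0,0.5,-0.2],"gripper": 0.2},{"offset": [15,-14,0],"delta_rot": [0,0,0],"gripper": 0.2},{"offset": [10,-18,0],"delta_rot": [0,0,0],"gripper": 0.2},{"offset": [5,-20,0],"delta_rot": [0,0,0],"gripper": 0.2},{"offset": [-1,-21,0],"delta_rot": [0,0,0],"gripper": 0.2},{"offset": [-7,-19,0],"delta_rot": [0,0,0],"gripper": 0.2},{"offset": [-13,-16,0],"delta_rot": [0,0,0],"gripper": 0.2},{"offset": [-17,-12,0],"delta_rot": [0,0,0],"gripper": 0.2}])

```text
time_s: 13.1
tcp_pos: [0.557, -0.1221, 0.3463]
ee_rot: [[-0.928, -0.372, 0.028], [-0.371, 0.928, 0.022], [-0.034, 0.01, -0.999]]
wrist_force: [-0.9, 16.8, -1.4]
gripper_width: 0.311
```

```bash
python3 - <<'E'
from st import *
upd(169,plan=(2.95,3.05),pause_caps=("scene",),cmax=10)
E
```

```text
t 13.1 tcp [ 0.557  -0.1221  0.3463] grasp [ 0.5615 -0.1185  0.1824] r 0.0711 crank -93.2 yaw -158.18 rotcorr [0.58 1.93 0.  ] F [-0.9 16.8 -1.4] M [4.86 0.52 0.13] w 0.311
crank adv 170.6 cmd 169
scene t 13.1 red 168.9 r 0.094 n 238 214 [ 0.474 -0.029  0.116]
I,D [0.13  0.113] res [(3.65, np.float64(0.3)), (6.15, np.float64(7.7)), (7.45, np.float64(1.7)), (8.7, np.float64(2.6)), (8.75, np.float64(-3.0)), (11.05, np.float64(-2.8))] now 13.15 531.1 rpm 14.77
pred 526.6 meas 528.9
I,D [0.13   0.1128] res [(3.65, np.float64(0.3)), (6.15, np.float64(7.9)), (7.45, np.float64(2.0)), (8.7, np.float64(3.1)), (8.75, np.float64(-2.5)), (11.05, np.float64(-2.0)), (13.1, np.float64(-1.2))] now 13.15 532.1 rpm 14.78
plan 2.95 th 638.0 rpm@1.2 14.47 ss 15.19
[{"offset": [-22, -4, 1], "delta_rot": [0.2, 0.7, 0.0], }, {"offset": [-23, 2, 0], "delta_rot": [0.2, 0.7, 0.0], }, {"offset": [-21, 8, 0], "delta_rot": [0.2, 0.7, 0.0], }, {"offset": [-16, 12, 0], "delta_rot": [0.0, 0.0, 0.0], }, {"offset": [-12, 17, 0], "delta_rot": [0.0, 0.0, 0.0], }, {"offset": [-7, 19, 0], "delta_rot": [0.0, 0.0, 0.0], }, {"offset": [-1, 21, 0], "delta_rot": [0.0, 0.0, 0.0], }, {"offset": [5, 20, 0], "delta_rot": [0.0, 0.0, 0.0], }, {"offset": [11, 18, 0], "delta_rot": [0.0, 0.0, 0.0], }, {"offset": [15, 14, 0], "delta_rot": [0.0, 0.0, 0.0], }]
plan 3.05 th 640.1 rpm@1.2 14.98 ss 16.08
[{"offset": [-23, -4, 1], "delta_rot": [0.2, 0.7, 0.0], }, {"offset": [-23, 2, 0], "delta_rot": [0.2, 0.7, 0.0], }, {"offset": [-22, 9, 0], "delta_rot": [0.2, 0.7, 0.0], }, {"offset": [-17, 13, 0], "delta_rot": [0.0, 0.0, 0.0], }, {"offset": [-12, 18, 0], "delta_rot": [0.0, 0.0, 0.0], }, {"offset": [-6, 20, 0], "delta_rot": [0.0, 0.0, 0.0], }, {"offset": [0, 21, 0], "delta_rot": [0.0, 0.0, 0.0], }, {"offset": [7, 20, 0], "delta_rot": [0.0, 0.0, 0.0], }, {"offset": [13, 17, 0], "delta_rot": [0.0, 0.0, 0.0], }, {"offset": [17, 13, 0], "delta_rot": [0.0, 0.0, 0.0], }]
```

The mean from 11.05 s to 13.1 s was 14.7 rpm, as wanted.

Request:
send_rows(steps=[{"offset": [-23,-4,1],"delta_rot": [0.2,0.7,0],"gripper": 0.2},{"offset": [-23,2,0],"delta_rot": [0.2,0.7,0],"gripper": 0.2},{"offset": [-22,9,0],"delta_rot": [0.2,0.7,0],"gripper": 0.2},{"offset": [-17,13,0],"delta_rot": [0,0,0],"gripper": 0.2},{"offset": [-12,18,0],"delta_rot": [0,0,0],"gripper": 0.2},{"offset": [-6,20,0],"delta_rot": [0,0,0],"gripper": 0.2},{"offset": [0,21,0],"delta_rot": [0,0,0],"gripper": 0.2},{"offset": [7,20,0],"delta_rot": [0,0,0],"gripper": 0.2},{"offset": [13,17,0],"delta_rot": [0,0,0],"gripper": 0.2},{"offset": [17,13,0],"delta_rot": [0,0,0],"gripper": 0.2}])

```text
time_s: 14.15
tcp_pos: [0.5788, 0.0195, 0.3465]
ee_rot: [[-0.932, -0.363, 0.018], [-0.363, 0.932, 0.003], [-0.018, -0.003, -1.0]]
wrist_force: [3.4, 4.2, -6.2]
gripper_width: 0.312
```

```bash
python3 - <<'E'
from st import *
upd(175,plan=(2.95,),pause_caps=(),cmax=10)
E
```

```text
t 14.15 tcp [0.5788 0.0195 0.3465] grasp [0.5818 0.0201 0.1825] r 0.0695 crank 76.4 yaw -158.74 rotcorr [-0.2   1.04  0.  ] F [ 3.4  4.2 -6.2] M [ 1.05 -0.65  0.01] w 0.312
crank adv 169.7 cmd 175
I,D [0.13   0.1128] res [(3.65, np.float64(0.3)), (6.15, np.float64(7.9)), (7.45, np.float64(2.0)), (8.7, np.float64(3.1)), (8.75, np.float64(-2.5)), (11.05, np.float64(-2.0)), (13.1, np.float64(-1.2))] now 14.15 619.3 rpm 14.76
I,D [0.13   0.1128] res [(3.65, np.float64(0.3)), (6.15, np.float64(7.9)), (7.45, np.float64(2.0)), (8.7, np.float64(3.1)), (8.75, np.float64(-2.5)), (11.05, np.float64(-2.0)), (13.1, np.float64(-1.2))] now 14.15 619.3 rpm 14.76
plan 2.95 th 725.1 rpm@1.2 14.46 ss 15.19
[{"offset": [17, 9, -1], "delta_rot": [-0.1, 0.3, -0.2], }, {"offset": [19, 3, 0], "delta_rot": [-0.1, 0.3, -0.2], }, {"offset": [19, -3, 0], "delta_rot": [-0.1, 0.3, -0.2], }, {"offset": [19, -8, 0], "delta_rot": [0.0, 0.0, 0.0], }, {"offset": [16, -13, 0], "delta_rot": [0.0, 0.0, 0.0], }, {"offset": [11, -17, 0], "delta_rot": [0.0, 0.0, 0.0], }, {"offset": [6, -20, 0], "delta_rot": [0.0, 0.0, 0.0], }, {"offset": [0, -21, 0], "delta_rot": [0.0, 0.0, 0.0], }, {"offset": [-6, -20, 0], "delta_rot": [0.0, 0.0, 0.0], }, {"offset": [-12, -17, 0], "delta_rot": [0.0, 0.0, 0.0], }]
```

Request:
send_rows(steps=[{"offset": [17,9,-1],"delta_rot": [-0.1,0.3,-0.2],"gripper": 0.2},{"offset": [19,3,0],"delta_rot": [-0.1,0.3,-0.2],"gripper": 0.2},{"offset": [19,-3,0],"delta_rot": [-0.1,0.3,-0.2],"gripper": 0.2},{"offset": [19,-8,0],"delta_rot": [0,0,0],"gripper": 0.2},{"offset": [16,-13,0],"delta_rot": [0,0,0],"gripper": 0.2},{"offset": [11,-17,0],"delta_rot": [0,0,0],"gripper": 0.2},{"offset": [6,-20,0],"delta_rot": [0,0,0],"gripper": 0.2},{"offset": [0,-21,0],"delta_rot": [0,0,0],"gripper": 0.2},{"offset": [-6,-20,0],"delta_rot": [0,0,0],"gripper": 0.2},{"offset": [-12,-17,0],"delta_rot": [0,0,0],"gripper": 0.2}])

```text
time_s: 15.15
tcp_pos: [0.533, -0.1165, 0.3464]
ee_rot: [[-0.927, -0.373, 0.032], [-0.372, 0.928, 0.019], [-0.037, 0.005, -0.999]]
wrist_force: [4.5, 14.7, -8.0]
gripper_width: 0.311
```

```bash
python3 - <<'E'
from st import *
upd(169,plan=(3.0,),pause_caps=("scene",),cmax=10)
E
```

```text
t 15.15 tcp [ 0.533  -0.1165  0.3464] grasp [ 0.5384 -0.1134  0.1825] r 0.0713 crank -112.4 yaw -158.13 rotcorr [ 0.3   2.12 -0.  ] F [ 4.5 14.7 -8. ] M [ 4.48 -0.84  0.16] w 0.311
crank adv 171.2 cmd 169
scene t 15.15 red 0.2 r 0.093 n 254 239 [ 0.658 -0.047  0.117]
I,D [0.13   0.1128] res [(3.65, np.float64(0.3)), (6.15, np.float64(7.9)), (7.45, np.float64(2.0)), (8.7, np.float64(3.1)), (8.75, np.float64(-2.5)), (11.05, np.float64(-2.0)), (13.1, np.float64(-1.2))] now 15.2 713.7 rpm 14.77
pred 709.2 meas 720.2
I,D [0.13   0.1121] res [(3.65, np.float64(0.3)), (6.15, np.float64(8.7)), (7.45, np.float64(3.3)), (8.7, np.float64(4.9)), (8.75, np.float64(-0.7)), (11.05, np.float64(0.7)), (13.1, np.float64(2.3)), (15.15, np.float64(-6.6))] now 15.2 718.1 rpm 14.84
plan 3.0 th 825.5 rpm@1.2 14.78 ss 15.7
[{"offset": [-20, -11, 1], "delta_rot": [0.1, 0.8, 0.0], }, {"offset": [-23, -5, 0], "delta_rot": [0.1, 0.8, 0.0], }, {"offset": [-23, 1, 0], "delta_rot": [0.1, 0.8, 0.0], }, {"offset": [-20, 7, 0], "delta_rot": [0.0, 0.0, 0.0], }, {"offset": [-17, 12, 0], "delta_rot": [0.0, 0.0, 0.0], }, {"offset": [-13, 17, 0], "delta_rot": [0.0, 0.0, 0.0], }, {"offset": [-7, 20, 0], "delta_rot": [0.0, 0.0, 0.0], }, {"offset": [-1, 21, 0], "delta_rot": [0.0, 0.0, 0.0], }, {"offset": [5, 20, 0], "delta_rot": [0.0, 0.0, 0.0], }, {"offset": [11, 18, 0], "delta_rot": [0.0, 0.0, 0.0], }]
```

The mean from 11.05 s to 15.15 s, with the red cover at the same viewpoint, is 15.1 rpm. I'll keep that rate.

Request:
send_rows(steps=[{"offset": [-20,-11,1],"delta_rot": [0.1,0.8,0],"gripper": 0.2},{"offset": [-22,-5,0],"delta_rot": [0.1,0.8,0],"gripper": 0.2},{"offset": [-22,1,0],"delta_rot": [0.1,0.8,0],"gripper": 0.2},{"offset": [-20,7,0],"delta_rot": [0,0,0],"gripper": 0.2},{"offset": [-17,12,0],"delta_rot": [0,0,0],"gripper": 0.2},{"offset": [-13,16,0],"delta_rot": [0,0,0],"gripper": 0.2},{"offset": [-7,19,0],"delta_rot": [0,0,0],"gripper": 0.2},{"offset": [-1,20,0],"delta_rot": [0,0,0],"gripper": 0.2},{"offset": [5,20,0],"delta_rot": [0,0,0],"gripper": 0.2},{"offset": [11,17,0],"delta_rot": [0,0,0],"gripper": 0.2}])

```text
time_s: 16.2
tcp_pos: [0.6063, 0.0055, 0.3466]
ee_rot: [[-0.932, -0.361, 0.021], [-0.362, 0.932, -0.001], [-0.019, -0.008, -1.0]]
wrist_force: [8.1, 7.3, -8.2]
gripper_width: 0.313
```

```bash
python3 - <<'E'
from st import *
upd(171,plan=(2.95,),pause_caps=(),cmax=10)
E
```

```text
t 16.2 tcp [0.6063 0.0055 0.3466] grasp [0.6097 0.0054 0.1827] r 0.069 crank 50.1 yaw -158.8 rotcorr [-0.46  1.09 -0.  ] F [ 8.1  7.3 -8.2] M [ 2.27 -2.07 -0.01] w 0.313
crank adv 162.5 cmd 171
I,D [0.13   0.1121] res [(3.65, np.float64(0.3)), (6.15, np.float64(8.7)), (7.45, np.float64(3.3)), (8.7, np.float64(4.9)), (8.75, np.float64(-0.7)), (11.05, np.float64(0.7)), (13.1, np.float64(2.3)), (15.15, np.float64(-6.6))] now 16.2 803.9 rpm 14.26
I,D [0.13   0.1121] res [(3.65, np.float64(0.3)), (6.15, np.float64(8.7)), (7.45, np.float64(3.3)), (8.7, np.float64(4.9)), (8.75, np.float64(-0.7)), (11.05, np.float64(0.7)), (13.1, np.float64(2.3)), (15.15, np.float64(-6.6))] now 16.2 803.9 rpm 14.26
plan 2.95 th 907.3 rpm@1.2 14.29 ss 15.25
[{"offset": [11, 16, 0], "delta_rot": [-0.2, 0.4, -0.3], }, {"offset": [15, 12, 0], "delta_rot": [-0.2, 0.4, -0.3], }, {"offset": [18, 7, 0], "delta_rot": [-0.2, 0.4, -0.3], }, {"offset": [21, 1, 0], "delta_rot": [0.0, 0.0, 0.0], }, {"offset": [20, -5, 0], "delta_rot": [0.0, 0.0, 0.0], }, {"offset": [18, -11, 0], "delta_rot": [0.0, 0.0, 0.0], }, {"offset": [14, -15, 0], "delta_rot": [0.0, 0.0, 0.0], }, {"offset": [9, -19, 0], "delta_rot": [0.0, 0.0, 0.0], }, {"offset": [3, -20, 0], "delta_rot": [0.0, 0.0, 0.0], }, {"offset": [-3, -20, 0], "delta_rot": [0.0, 0.0, 0.0], }]
```

Request:
send_rows(steps=[{"offset": [12,16,0],"delta_rot": [-0.2,0.4,-0.3],"gripper": 0.2},{"offset": [16,12,0],"delta_rot": [-0.2,0.4,-0.3],"gripper": 0.2},{"offset": [19,7,0],"delta_rot": [-0.2,0.4,-0.3],"gripper": 0.2},{"offset": [21,1,0],"delta_rot": [0,0,0],"gripper": 0.2},{"offset": [20,-6,0],"delta_rot": [0,0,0],"gripper": 0.2},{"offset": [18,-12,0],"delta_rot": [0,0,0],"gripper": 0.2},{"offset": [14,-16,0],"delta_rot": [0,0,0],"gripper": 0.2},{"offset": [8,-20,0],"delta_rot": [0,0,0],"gripper": 0.2},{"offset": [2,-21,0],"delta_rot": [0,0,0],"gripper": 0.2},{"offset": [-5,-20,0],"delta_rot": [0,0,0],"gripper": 0.2}])

```text
time_s: 17.2
tcp_pos: [0.5115, -0.101, 0.3465]
ee_rot: [[-0.925, -0.379, 0.032], [-0.379, 0.925, 0.009], [-0.033, -0.004, -0.999]]
wrist_force: [7.1, 11.0, -11.5]
gripper_width: 0.31
```

```bash
python3 - <<'E'
from st import *
upd(172,plan=(3.0,),pause_caps=("scene",),cmax=10)
E
```

```text
t 17.2 tcp [ 0.5115 -0.101   0.3465] grasp [ 0.5168 -0.0995  0.1826] r 0.0713 crank -133.1 yaw -157.74 rotcorr [-0.22  1.9   0.  ] F [  7.1  11.  -11.5] M [ 3.51 -1.87  0.1 ] w 0.31
crank adv 176.8 cmd 172
scene t 17.2 red 178.2 r 0.093 n 232 212 [ 0.473 -0.045  0.116]
I,D [0.13   0.1121] res [(3.65, np.float64(0.3)), (6.15, np.float64(8.7)), (7.45, np.float64(3.3)), (8.7, np.float64(4.9)), (8.75, np.float64(-0.7)), (11.05, np.float64(0.7)), (13.1, np.float64(2.3)), (15.15, np.float64(-6.6))] now 17.25 897.6 rpm 15.0
pred 893.0 meas 898.2
I,D [0.13   0.1119] res [(3.65, np.float64(0.4)), (6.15, np.float64(9.0)), (7.45, np.float64(3.8)), (8.7, np.float64(5.5)), (8.75, np.float64(-0.1)), (11.05, np.float64(1.7)), (13.1, np.float64(3.6)), (15.15, np.float64(-5.0)), (17.2, np.float64(-3.3))] now 17.25 899.5 rpm 15.02
plan 3.0 th 1007.8 rpm@1.2 14.88 ss 15.73
[{"offset": [-14, -17, 0], "delta_rot": [-0.1, 0.6, 0.1], }, {"offset": [-19, -13, 0], "delta_rot": [-0.1, 0.6, 0.1], }, {"offset": [-22, -7, 0], "delta_rot": [-0.1, 0.6, 0.1], }, {"offset": [-21, -1, 0], "delta_rot": [0.0, 0.0, 0.0], }, {"offset": [-20, 5, 0], "delta_rot": [0.0, 0.0, 0.0], }, {"offset": [-18, 11, 0], "delta_rot": [0.0, 0.0, 0.0], }, {"offset": [-14, 16, 0], "delta_rot": [0.0, 0.0, 0.0], }, {"offset": [-8, 19, 0], "delta_rot": [0.0, 0.0, 0.0], }, {"offset": [-2, 21, 0], "delta_rot": [0.0, 0.0, 0.0], }, {"offset": [4, 21, 0], "delta_rot": [0.0, 0.0, 0.0], }]
```

Request:
send_rows(steps=[{"offset": [-14,-17,0],"delta_rot": [-0.1,0.6,0.1],"gripper": 0.2},{"offset": [-19,-13,0],"delta_rot": [-0.1,0.6,0.1],"gripper": 0.2},{"offset": [-22,-7,0],"delta_rot": [-0.1,0.6,0.1],"gripper": 0.2},{"offset": [-21,-1,0],"delta_rot": [0,0,0],"gripper": 0.2},{"offset": [-20,5,0],"delta_rot": [0,0,0],"gripper": 0.2},{"offset": [-18,11,0],"delta_rot": [0,0,0],"gripper": 0.2},{"offset": [-14,16,0],"delta_rot": [0,0,0],"gripper": 0.2},{"offset": [-8,19,0],"delta_rot": [0,0,0],"gripper": 0.2},{"offset": [-2,21,0],"delta_rot": [0,0,0],"gripper": 0.2},{"offset": [4,21,0],"delta_rot": [0,0,0],"gripper": 0.2}])

```text
time_s: 18.25
tcp_pos: [0.6219, -0.0093, 0.3467]
ee_rot: [[-0.933, -0.36, 0.008], [-0.36, 0.933, 0.0], [-0.007, -0.002, -1.0]]
wrist_force: [5.0, 0.4, -6.9]
gripper_width: 0.312
```

```bash
python3 - <<'E'
from st import *
upd(172,plan=(2.95,),pause_caps=(),cmax=10)
E
```

```text
t 18.25 tcp [ 0.6219 -0.0093  0.3467] grasp [ 0.6231 -0.0092  0.1827] r 0.0692 crank 33.6 yaw -158.87 rotcorr [-0.14  0.41  0.  ] F [ 5.   0.4 -6.9] M [ 0.33 -1.25 -0.03] w 0.312
crank adv 166.7 cmd 172
I,D [0.13   0.1119] res [(3.65, np.float64(0.4)), (6.15, np.float64(9.0)), (7.45, np.float64(3.8)), (8.7, np.float64(5.5)), (8.75, np.float64(-0.1)), (11.05, np.float64(1.7)), (13.1, np.float64(3.6)), (15.15, np.float64(-5.0)), (17.2, np.float64(-3.3))] now 18.25 987.2 rpm 14.7
I,D [0.13   0.1119] res [(3.65, np.float64(0.4)), (6.15, np.float64(9.0)), (7.45, np.float64(3.8)), (8.7, np.float64(5.5)), (8.75, np.float64(-0.1)), (11.05, np.float64(1.7)), (13.1, np.float64(3.6)), (15.15, np.float64(-5.0)), (17.2, np.float64(-3.3))] now 18.25 987.2 rpm 14.7
plan 2.95 th 1092.8 rpm@1.2 14.49 ss 15.28
[{"offset": [7, 19, 0], "delta_rot": [0.0, 0.1, -0.3], }, {"offset": [12, 16, 0], "delta_rot": [0.0, 0.1, -0.3], }, {"offset": [16, 12, 0], "delta_rot": [0.0, 0.1, -0.3], }, {"offset": [19, 7, 0], "delta_rot": [0.0, 0.0, 0.0], }, {"offset": [21, 1, 0], "delta_rot": [0.0, 0.0, 0.0], }, {"offset": [20, -5, 0], "delta_rot": [0.0, 0.0, 0.0], }, {"offset": [18, -11, 0], "delta_rot": [0.0, 0.0, 0.0], }, {"offset": [14, -15, 0], "delta_rot": [0.0, 0.0, 0.0], }, {"offset": [9, -19, 0], "delta_rot": [0.0, 0.0, 0.0], }, {"offset": [3, -20, 0], "delta_rot": [0.0, 0.0, 0.0], }]
```

Request:
send_rows(steps=[{"offset": [7,19,0],"delta_rot": [0,0.1,-0.3],"gripper": 0.2},{"offset": [12,16,0],"delta_rot": [0,0.1,-0.3],"gripper": 0.2},{"offset": [16,12,0],"delta_rot": [0,0.1,-0.3],"gripper": 0.2},{"offset": [19,7,0],"delta_rot": [0,0,0],"gripper": 0.2},{"offset": [21,1,0],"delta_rot": [0,0,0],"gripper": 0.2},{"offset": [20,-5,0],"delta_rot": [0,0,0],"gripper": 0.2},{"offset": [18,-11,0],"delta_rot": [0,0,0],"gripper": 0.2},{"offset": [14,-15,0],"delta_rot": [0,0,0],"gripper": 0.2},{"offset": [9,-19,0],"delta_rot": [0,0,0],"gripper": 0.2},{"offset": [3,-20,0],"delta_rot": [0,0,0],"gripper": 0.2}])

```text
time_s: 19.25
tcp_pos: [0.4962, -0.078, 0.3466]
ee_rot: [[-0.925, -0.379, 0.029], [-0.379, 0.925, 0.001], [-0.027, -0.01, -1.0]]
wrist_force: [10.5, 6.1, -14.6]
gripper_width: 0.315
```

```bash
python3 - <<'E'
from st import *
x,T,TH,W=upd(169,plan=(3.0,),pause_caps=("scene",),cmax=12)
t,th,w=sim(0,[(0,2,0)],x,1.571);print("brake deg",np.degrees(th[-1]),"time",t[np.argmax(w<=0)])
E
```

```text
t 19.25 tcp [ 0.4962 -0.078   0.3466] grasp [ 0.5009 -0.0779  0.1827] r 0.0713 crank -154.8 yaw -157.72 rotcorr [-0.6   1.55  0.  ] F [ 10.5   6.1 -14.6] M [ 2.28 -2.58  0.11] w 0.315
crank adv 171.6 cmd 169
scene t 19.25 red 8.7 r 0.093 n 260 237 [ 0.657 -0.034  0.117]
I,D [0.13   0.1119] res [(3.65, np.float64(0.4)), (6.15, np.float64(9.0)), (7.45, np.float64(3.8)), (8.7, np.float64(5.5)), (8.75, np.float64(-0.1)), (11.05, np.float64(1.7)), (13.1, np.float64(3.6)), (15.15, np.float64(-5.0)), (17.2, np.float64(-3.3))] now 19.3 1081.5 rpm 14.81
pred 1077.0 meas 1088.7
I,D [0.13   0.1115] res [(6.15, np.float64(9.5)), (7.45, np.float64(4.6)), (8.7, np.float64(6.6)), (8.75, np.float64(1.1)), (11.05, np.float64(3.4)), (13.1, np.float64(5.8)), (15.15, np.float64(-2.3)), (17.2, np.float64(0.0)), (19.25, np.float64(-7.9))] now 19.3 1085.3 rpm 14.85
plan 3.0 th 1192.9 rpm@1.2 14.83 ss 15.77
[{"offset": [-7, -21, 0], "delta_rot": [-0.2, 0.5, 0.1], }, {"offset": [-13, -19, 0], "delta_rot": [-0.2, 0.5, 0.1], }, {"offset": [-17, -14, 0], "delta_rot": [-0.2, 0.5, 0.1], }, {"offset": [-19, -9, 0], "delta_rot": [0.0, 0.0, 0.0], }, {"offset": [-21, -3, 0], "delta_rot": [0.0, 0.0, 0.0], }, {"offset": [-21, 3, 0], "delta_rot": [0.0, 0.0, 0.0], }, {"offset": [-19, 9, 0], "delta_rot": [0.0, 0.0, 0.0], }, {"offset": [-15, 14, 0], "delta_rot": [0.0, 0.0, 0.0], }, {"offset": [-10, 18, 0], "delta_rot": [0.0, 0.0, 0.0], }, {"offset": [-4, 20, 0], "delta_rot": [0.0, 0.0, 0.0], }, {"offset": [2, 21, 0], "delta_rot": [0.0, 0.0, 0.0], }, {"offset": [8, 19, 0], "delta_rot": [0.0, 0.0, 0.0], }]
brake deg 44.49340726908705 time 1.16
```

The mean from 15.15 s to 19.25 s is 15.0 rpm, which gives over 8 s in band. I'll run 1.2 s more for margin, then brake.

Request:
send_rows(steps=[{"offset": [-7,-21,0],"delta_rot": [-0.2,0.5,0.1],"gripper": 0.2},{"offset": [-13,-19,0],"delta_rot": [-0.2,0.5,0.1],"gripper": 0.2},{"offset": [-17,-14,0],"delta_rot": [-0.2,0.5,0.1],"gripper": 0.2},{"offset": [-19,-9,0],"delta_rot": [0,0,0],"gripper": 0.2},{"offset": [-21,-3,0],"delta_rot": [0,0,0],"gripper": 0.2},{"offset": [-21,3,0],"delta_rot": [0,0,0],"gripper": 0.2},{"offset": [-19,9,0],"delta_rot": [0,0,0],"gripper": 0.2},{"offset": [-15,14,0],"delta_rot": [0,0,0],"gripper": 0.2},{"offset": [-10,18,0],"delta_rot": [0,0,0],"gripper": 0.2},{"offset": [-4,20,0],"delta_rot": [0,0,0],"gripper": 0.2},{"offset": [2,21,0],"delta_rot": [0,0,0],"gripper": 0.2},{"offset": [8,19,0],"delta_rot": [0,0,0],"gripper": 0.2}])

```text
time_s: 20.5
tcp_pos: [0.6128, 0.0015, 0.3466]
ee_rot: [[-0.933, -0.36, 0.005], [-0.36, 0.933, 0.004], [-0.007, 0.002, -1.0]]
wrist_force: [3.2, 1.6, -7.1]
gripper_width: 0.308
```

```bash
python3 - <<'E'
from st import *
x,T,TH,W=upd(206,plan=(),pause_caps=("scene",))
rows([2.9,2.9,2.4,1.6,.8,.3],0,6)
E
```

```text
t 20.5 tcp [0.6128 0.0015 0.3466] grasp [0.6137 0.0021 0.1827] r 0.0692 crank 45.8 yaw -158.87 rotcorr [0.11 0.37 0.  ] F [ 3.2  1.6 -7.1] M [ 0.34 -1.08 -0.02] w 0.308
crank adv 200.6 cmd 206
scene t 20.5 red 116.7 r 0.099 n 312 274 [0.521 0.041 0.116]
I,D [0.13   0.1115] res [(3.65, np.float64(0.4)), (6.15, np.float64(9.5)), (7.45, np.float64(4.6)), (8.7, np.float64(6.6)), (8.75, np.float64(1.1)), (11.05, np.float64(3.4)), (13.1, np.float64(5.8)), (15.15, np.float64(-2.3)), (17.2, np.float64(0.0)), (19.25, np.float64(-7.9))] now 20.55 1194.5 rpm 14.34
pred 1190.1 meas 1196.7
I,D [0.13   0.1113] res [(7.45, np.float64(5.0)), (8.7, np.float64(7.2)), (8.75, np.float64(1.7)), (11.05, np.float64(4.3)), (13.1, np.float64(7.0)), (15.15, np.float64(-0.8)), (17.2, np.float64(1.7)), (19.25, np.float64(-5.9)), (20.5, np.float64(-4.4))] now 20.55 1196.6 rpm 14.36
[{"offset": [11, 17, 0], "delta_rot": [0.1, 0.1, -0.3], }, {"offset": [15, 13, 0], "delta_rot": [0.1, 0.1, -0.3], }, {"offset": [15, 7, 0], "delta_rot": [0.1, 0.1, -0.3], }, {"offset": [11, 2, 0], "delta_rot": [0.0, 0.0, 0.0], }, {"offset": [6, 0, 0], "delta_rot": [0.0, 0.0, 0.0], }, {"offset": [2, 0, 0], "delta_rot": [0.0, 0.0, 0.0], }]
```

```bash
python3 - <<'E'
from fit import *
for pl in ([2.9,2.9,2.4,1.6,.8,.3],[2.9,2.4,1.6,.8,.3],[2.9,2.9,2.9,2.4,1.6,.8,.3]):
  for x in ((.13,.1113),(.11,.11)):
    t,th,w=sim(np.radians(121),[(i*.1,i*.1+.1,v) for i,v in enumerate(pl+[0]*20)],x,1.53);print(pl,x,np.degrees(th[-1]),t[np.argmax(w<=0)])
E
```

```text
[2.9, 2.9, 2.4, 1.6, 0.8, 0.3] (0.13, 0.1113) 195.9285086028655 1.5349999999999993
[2.9, 2.9, 2.4, 1.6, 0.8, 0.3] (0.11, 0.11) 189.56528040143917 1.3749999999999984
[2.9, 2.4, 1.6, 0.8, 0.3] (0.13, 0.1113) 187.22969530011113 1.4349999999999994
[2.9, 2.4, 1.6, 0.8, 0.3] (0.11, 0.11) 180.83275295170515 1.2699999999999987
[2.9, 2.9, 2.9, 2.4, 1.6, 0.8, 0.3] (0.13, 0.1113) 204.64466911635952 1.6399999999999992
[2.9, 2.9, 2.9, 2.4, 1.6, 0.8, 0.3] (0.11, 0.11) 198.3221445681427 1.4749999999999985
```

Request:
send_rows(steps=[{"offset": [11,17,0],"delta_rot": [0.1,0.1,-0.3],"gripper": 0.2},{"offset": [15,13,0],"delta_rot": [0.1,0.1,-0.3],"gripper": 0.2},{"offset": [15,7,0],"delta_rot": [0.1,0.1,-0.3],"gripper": 0.2},{"offset": [11,2,0],"delta_rot": [0,0,0],"gripper": 0.2},{"offset": [6,0,0],"delta_rot": [0,0,0],"gripper": 0.2},{"offset": [2,0,0],"delta_rot": [0,0,0],"gripper": 0.2},{"offset": [0,0,0],"delta_rot": [0,0,0],"gripper": 0.2},{"offset": [0,0,0],"delta_rot": [0,0,0],"gripper": 0.2},{"offset": [0,0,0],"delta_rot": [0,0,0],"gripper": 0.2},{"offset": [0,0,0],"delta_rot": [0,0,0],"gripper": 0.2},{"offset": [0,0,0],"delta_rot": [0,0,0],"gripper": 0.2},{"offset": [0,0,0],"delta_rot": [0,0,0],"gripper": 0.2}])

```text
time_s: 21.75
tcp_pos: [0.5353, 0.0158, 0.3466]
ee_rot: [[-0.927, -0.375, -0.009], [-0.375, 0.927, -0.004], [0.01, -0.001, -1.0]]
wrist_force: [0.3, -0.6, -7.0]
gripper_width: 0.313
```

Request:
send_rows(steps=[{"offset": [0,0,0],"delta_rot": [0,0,0],"gripper": 0.2},{"offset": [0,0,0],"delta_rot": [0,0,0],"gripper": 0.2},{"offset": [0,0,0],"delta_rot": [0,0,0],"gripper": 0.2},{"offset": [0,0,0],"delta_rot": [0,0,0],"gripper": 0.2},{"offset": [0,0,0],"delta_rot": [0,0,0],"gripper": 0.2},{"offset": [0,0,0],"delta_rot": [0,0,0],"gripper": 0.2}])

```text
time_s: 22.35
tcp_pos: [0.536, 0.0162, 0.3466]
ee_rot: [[-0.927, -0.376, -0.007], [-0.376, 0.927, -0.004], [0.008, -0.001, -1.0]]
wrist_force: [0.8, -1.3, -6.0]
gripper_width: 0.309
```

```bash
cat > look.py <<'E'
from st import *
st();c=viewer.get_calibration("wrist");t=r.sense()['time_s'];p,d=viewer.capture("wrist");red("scene")
cv2.imwrite("pics/w_%d.png"%(t*100),p[:,:,::-1])
def top(mask,z0,z1):
    ys,xs=np.where(mask>0);o,dr=ray(c,np.c_[xs,ys]);P=o+dr*d[ys,xs][:,None];v=P[:,:2]-C
    k=(P[:,2]>z0)&(P[:,2]<z1)&(np.hypot(*v.T)<.21);return P[k],np.c_[xs,ys][k]
h=cv2.cvtColor(p,cv2.COLOR_RGB2HSV)
m=cv2.inRange(h,np.array((0,130,80)),np.array((4,255,255)))|cv2.inRange(h,np.array((172,130,80)),np.array((180,255,255)))
P,uv=top(m,.112,.124)
if len(P)>300:
    xy=(P[:,:2]*1e4).astype(np.float32);(cx,cy),wh,ang=cv2.minAreaRect(xy);box=np.array([cx,cy])/1e4-C
    print("wrist t",t,"red rect",np.degrees(np.arctan2(box[1],box[0])).round(1),"r",np.hypot(*box).round(4),"wh mm",np.round(np.array(wh)/10,1),"rect ang",round(ang,1),"n",len(P))
Y,uv=top(cv2.inRange(h,np.array((22,130,90)),np.array((36,255,255))),.108,.122)
if len(Y)>100:
    v=Y[:,:2]-C;(cx,cy),wh,ang=cv2.minAreaRect((Y[:,:2]*1e4).astype(np.float32));b=np.array([cx,cy])/1e4-C
    print("pointer: mean ang",np.degrees(np.arctan2(*v.mean(0)[::-1])).round(1),"rect",np.degrees(np.arctan2(b[1],b[0])).round(1),np.round(np.array(wh)/10,1),round(ang,1),"n",len(Y))
E
python3 look.py
```

```text
t 22.35 tcp [0.536  0.0162 0.3466] grasp [0.5347 0.0155 0.1826] r 0.0701 crank 116.0 yaw -157.93 rotcorr [-0.05 -0.48  0.  ] F [ 0.8 -1.3 -6. ] M [-0.08 -0.26 -0.03] w 0.309
scene 22.4 no red
wrist t 22.35 red rect -166.6 r 0.0954 wh mm [38.3 69.5] rect ang 14.0 n 7277
```

```bash
python3 - <<'E'
from st import *
c=viewer.get_calibration("top");p,d=viewer.capture("top");cv2.imwrite("pics/tl.png",p[:,:,::-1])
a=cv2.imread("pics/w_2235.png");t=cv2.resize(cv2.imread("pics/tl.png")[130:250,220:340],(384,384),interpolation=2)
cv2.imwrite("pics/v3.png",cv2.resize(cv2.hconcat([a,t]),(800,343)))
E
```

```text
(no output)
```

View pics/v3.png

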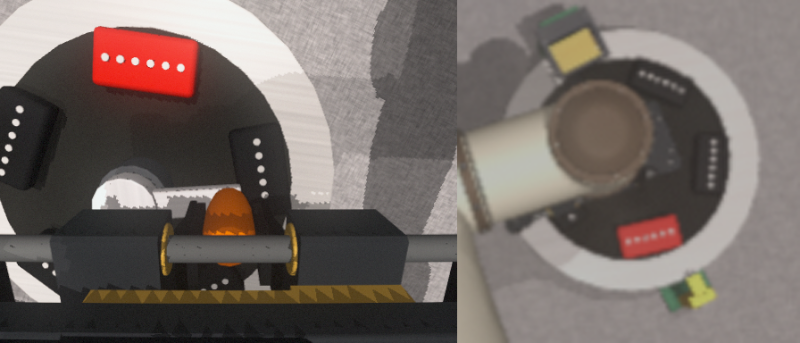

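The wrist view shows the whole red cover with its centre at (147,62), stopped about 14° short. The pointer is outside this view on the left. Next is a crank pulse, planned with the fitted model.

```bash
python3 - <<'E'
from fit import *
for pl in ([1.5,3,3,1.5],[1.5,3,3,3,1.5],[1.5,3,3,3,3,1.5],[1.5,3.,3,3,3,3,1.5]):
  for x in ((.13,.1113),(.11,.12)):
    t,th,w=sim(0,[(i*.1,i*.1+.1,v) for i,v in enumerate(pl+[0]*20)],x,0);print(pl,x,np.degrees(th[-1]),"crank",np.degrees(sum(pl)*.1))
from st import *
rows([1.5,3,3,3,3,1.5],0,6)
E
```

```text
[1.5, 3, 3, 1.5] (0.13, 0.1113) 4.215963739556013 crank 51.56620156177409
[1.5, 3, 3, 1.5] (0.11, 0.12) 4.17780587099173 crank 51.56620156177409
[1.5, 3, 3, 3, 1.5] (0.13, 0.1113) 7.799997200091809 crank 68.7549354156988
[1.5, 3, 3, 3, 1.5] (0.11, 0.12) 7.783069657919331 crank 68.7549354156988
[1.5, 3, 3, 3, 3, 1.5] (0.13, 0.1113) 12.129787674090842 crank 85.94366926962348
[1.5, 3, 3, 3, 3, 1.5] (0.11, 0.12) 12.125433064976752 crank 85.94366926962348
[1.5, 3.0, 3, 3, 3, 3, 1.5] (0.13, 0.1113) 17.076258419168187 crank 103.13240312354819
[1.5, 3.0, 3, 3, 3, 3, 1.5] (0.11, 0.12) 17.070309897271713 crank 103.13240312354819
[{"offset": [11, -2, 0], "delta_rot": [0.0, -0.2, 0.0], }, {"offset": [20, -8, 0], "delta_rot": [0.0, -0.2, 0.0], }, {"offset": [17, -13, 0], "delta_rot": [0.0, -0.2, 0.0], }, {"offset": [12, -17, 0], "delta_rot": [0.0, 0.0, 0.0], }, {"offset": [6, -20, 0], "delta_rot": [0.0, 0.0, 0.0], }, {"offset": [1, -10, 0], "delta_rot": [0.0, 0.0, 0.0], }]
```

Request:
send_rows(steps=[{"offset": [11,-2,0],"delta_rot": [0,-0.2,0],"gripper": 0.2},{"offset": [20,-8,0],"delta_rot": [0,-0.2,0],"gripper": 0.2},{"offset": [17,-13,0],"delta_rot": [0,-0.2,0],"gripper": 0.2},{"offset": [12,-17,0],"delta_rot": [0,0,0],"gripper": 0.2},{"offset": [6,-20,0],"delta_rot": [0,0,0],"gripper": 0.2},{"offset": [1,-10,0],"delta_rot": [0,0,0],"gripper": 0.2},{"offset": [0,0,0],"delta_rot": [0,0,0],"gripper": 0.2},{"offset": [0,0,0],"delta_rot": [0,0,0],"gripper": 0.2},{"offset": [0,0,0],"delta_rot": [0,0,0],"gripper": 0.2},{"offset": [0,0,0],"delta_rot": [0,0,0],"gripper": 0.2},{"offset": [0,0,0],"delta_rot": [0,0,0],"gripper": 0.2}])

```text
time_s: 23.6
tcp_pos: [0.4967, -0.0721, 0.3466]
ee_rot: [[-0.925, -0.379, 0.011], [-0.379, 0.925, 0.01], [-0.014, 0.005, -1.0]]
wrist_force: [1.1, 0.4, -7.4]
gripper_width: 0.311
```

```bash
python3 look.py; ls pics|tail -3
```

```text
t 23.6 tcp [ 0.4967 -0.0721  0.3466] grasp [ 0.4985 -0.0705  0.1826] r 0.0709 crank -161.1 yaw -157.71 rotcorr [0.3  0.78 0.  ] F [ 1.1  0.4 -7.4] M [ 0.01 -0.48  0.02] w 0.311
scene t 23.65 red -162.9 r 0.091 n 125 110 [ 0.478 -0.074  0.116]
wrist t 23.6 red rect -154.4 r 0.0956 wh mm [38.4 70. ] rect ang 25.9 n 5833
pointer: mean ang -152.1 rect -152.4 [33.  22.2] 36.1 n 1183
w1.png
w_2235.png
w_2360.png
```

```bash
python3 - <<'E'
import cv2
a=cv2.imread("pics/w_2360.png");cv2.imwrite("pics/v4.png",cv2.resize(a[0:200],(800,312),interpolation=2))
E
```

```text
(no output)
```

View pics/v4.png

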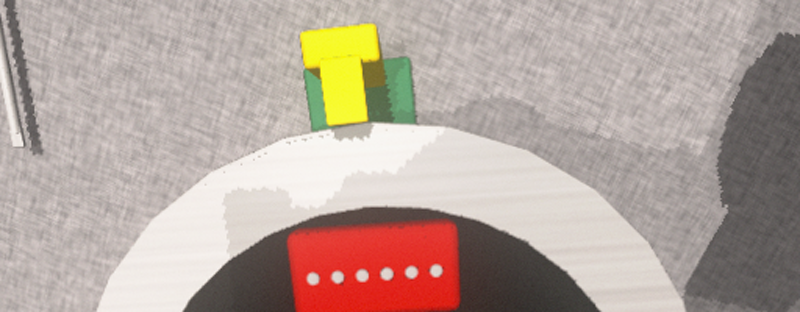

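The view shows the yellow post centred at (340,46) and its finger tip at (346,123), with the red cover just below. Now the exact pointer angle.

```bash
python3 - <<'E'
from st import *
c=viewer.get_calibration("wrist");p,d=viewer.capture("wrist")
f=.64
for n,u,v in [("post",340,46),("neck",343,80),("mid",345,100),("tip",346,120)]:
    x,y=u*f,v*f;z=np.median(d[int(y)-2:int(y)+3,int(x)-2:int(x)+3]);o,dr=ray(c,[(x,y)]);P=o+dr[0]*z;q=P[:2]-C
    print(n,P.round(4),"ang",np.degrees(np.arctan2(q[1],q[0])).round(2),np.hypot(*q).round(4))
# direction of pointer vs. red radial edges
h=cv2.cvtColor(p,cv2.COLOR_RGB2HSV);m=cv2.inRange(h,np.array((22,130,90)),np.array((36,255,255)))
ys,xs=np.where(m>0);o,dr=ray(c,np.c_[xs,ys]);P=o+dr*d[ys,xs][:,None];q=P[:,:2]-C;rr=np.hypot(*q.T);aa=np.degrees(np.arctan2(q[:,1],q[:,0]))
for a,b in[(.15,.158),(.158,.166),(.166,.174),(.174,.182),(.182,.19)]:
    k=(rr>a)&(rr<b)&(P[:,2]>.1);print(a,k.sum(),k.any() and (aa[k].min().round(1),aa[k].max().round(1),P[k,2].mean().round(3)))
# platter rim centre check from white ring in this view
E
```

```text
post [ 0.4039 -0.1331  0.1058] ang -152.09 0.1829
neck [ 0.4153 -0.1267  0.1139] ang -152.18 0.1698
mid [ 0.4217 -0.1235  0.1141] ang -152.13 0.1627
tip [ 0.4283 -0.1207  0.1139] ang -151.93 0.1555
0.15 176 (np.float64(-154.9), np.float64(-149.1), np.float64(0.114))
0.158 378 (np.float64(-154.9), np.float64(-149.2), np.float64(0.114))
0.166 406 (np.float64(-154.8), np.float64(-149.3), np.float64(0.114))
0.174 568 (np.float64(-156.8), np.float64(-147.3), np.float64(0.109))
0.182 692 (np.float64(-156.7), np.float64(-147.3), np.float64(0.106))
```

The pointer is at −152.05° and the red cover at −154.4°, so a pulse of about 2.3° remains.

```bash
python3 - <<'E'
from fit import *
for pl in ([1.5,3,1.5],[2,3,1.5],[1.5,3,2.5],[1.5,2.5,2.5,1.2],[2,3,2.2]):
    t,th,w=sim(0,[(i*.1,i*.1+.1,v) for i,v in enumerate(pl+[0]*20)],(.13,.1113),0);print(pl,np.degrees(th[-1]).round(2))
from st import *
rows([1.5,2.5,2.5,1.2],0,4)
E
```

```text
[1.5, 3, 1.5] 1.55
[2, 3, 1.5] 2.04
[1.5, 3, 2.5] 2.38
[1.5, 2.5, 2.5, 1.2] 2.55
[2, 3, 2.2] 2.65
[{"offset": [-1, -10, 0], "delta_rot": [0.1, 0.3, 0.1], }, {"offset": [-5, -17, 0], "delta_rot": [0.1, 0.3, 0.1], }, {"offset": [-9, -15, 0], "delta_rot": [0.1, 0.3, 0.1], }, {"offset": [-5, -7, 0], "delta_rot": [0.0, 0.0, 0.0], }]
```

Request:
send_rows(steps=[{"offset": [-1,-10,0],"delta_rot": [0.1,0.3,0.1],"gripper": 0.2},{"offset": [-5,-17,0],"delta_rot": [0.1,0.3,0.1],"gripper": 0.2},{"offset": [-9,-15,0],"delta_rot": [0.1,0.3,0.1],"gripper": 0.2},{"offset": [-5,-6,0],"delta_rot": [0,0,0],"gripper": 0.2},{"offset": [0,0,0],"delta_rot": [0,0,0],"gripper": 0.2},{"offset": [0,0,0],"delta_rot": [0,0,0],"gripper": 0.2},{"offset": [0,0,0],"delta_rot": [0,0,0],"gripper": 0.2},{"offset": [0,0,0],"delta_rot": [0,0,0],"gripper": 0.2},{"offset": [0,0,0],"delta_rot": [0,0,0],"gripper": 0.2}])

```text
time_s: 24.65
tcp_pos: [0.5354, -0.1114, 0.3466]
ee_rot: [[-0.928, -0.374, -0.003], [-0.374, 0.928, 0.002], [0.002, 0.003, -1.0]]
wrist_force: [1.6, 2.9, -6.7]
gripper_width: 0.314
```

```bash
python3 look.py
```

```text
t 24.65 tcp [ 0.5354 -0.1114  0.3466] grasp [ 0.5349 -0.1111  0.1826] r 0.0706 crank -115.7 yaw -158.06 rotcorr [ 0.17 -0.12 -0.  ] F [ 1.6  2.9 -6.7] M [ 0.73 -0.44 -0.02] w 0.314
scene t 24.7 red -155.1 r 0.09 n 216 191 [ 0.484 -0.085  0.116]
wrist t 24.65 red rect -150.9 r 0.0953 wh mm [38.1 69.6] rect ang 29.2 n 6044
pointer: mean ang -151.8 rect -151.0 [25.8 21.4] 28.5 n 1265
```

The red cover is within about 1° of the pointer, 1.5 mm at its radius, and at rest. Releasing and lifting straight up.

Request:
send_rows(steps=[{"offset": [0,0,0],"delta_rot": [0,0,0],"gripper": 0.4},{"offset": [0,0,0],"delta_rot": [0,0,0],"gripper": 0.6},{"offset": [0,0,0],"delta_rot": [0,0,0],"gripper": 0.6},{"offset": [0,0,0],"delta_rot": [0,0,0],"gripper": 0.6},{"offset": [0,0,-15],"delta_rot": [0,0,0],"gripper": 0.6},{"offset": [0,0,-25],"delta_rot": [0,0,0],"gripper": 0.6},{"offset": [0,0,-35],"delta_rot": [0,0,0],"gripper": 0.6},{"offset": [0,0,-35],"delta_rot": [0,0,0],"gripper": 0.6},{"offset": [0,0,-20],"delta_rot": [0,0,0],"gripper": 0.6},{"offset": [0,0,0],"delta_rot": [0,0,0],"gripper": 0.6},{"offset": [0,0,0],"delta_rot": [0,0,0],"gripper": 0.6}])

```text
time_s: 25.85
tcp_pos: [0.5349, -0.1134, 0.488]
ee_rot: [[-0.927, -0.375, 0.002], [-0.375, 0.927, -0.006], [0.0, -0.007, -1.0]]
wrist_force: [-0.7, -0.4, 0.1]
gripper_width: 0.601
```

```bash
python3 look.py; python3 - <<'E'
from st import *
q,_=viewer.capture("scene");import glob
w=cv2.imread(sorted(glob.glob("pics/w_*.png"))[-1]);cv2.imwrite("pics/v5.png",cv2.resize(cv2.hconcat([w,q[:,:,::-1]]),(800,300)))
E
```

```text
t 25.85 tcp [ 0.5349 -0.1134  0.488 ] grasp [ 0.5352 -0.1144  0.324 ] r 0.0734 crank -114.3 yaw -157.97 rotcorr [-0.37 -0.    0.  ] F [-0.7 -0.4  0.1] M [ 0.01 -0.04  0.  ] w 0.601
scene t 25.9 red -153.7 r 0.091 n 227 206 [ 0.484 -0.088  0.116]
wrist t 25.85 red rect -150.9 r 0.0951 wh mm [37.3 69.5] rect ang 29.5 n 2259
pointer: mean ang -152.0 rect -152.0 [34.2 20.2] 37.6 n 422
```

View pics/v5.png

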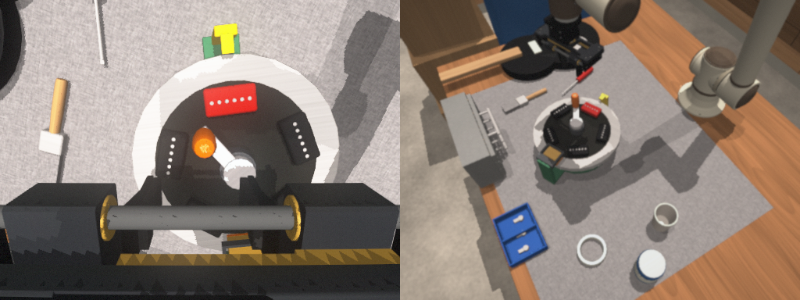

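The wrist view shows the red cover in line with the pointer, the handle released, and the brush, screwdriver, pot, tin and tape where they were. The red angle is unchanged 1.2 s later, so the platter is at rest. Handing in.

```bash
python3 -c "
from station import order
print(order.finish_job())"
```

```text
the job is handed in; nothing more can be done
None
```

The job is handed in. The platter ran counter-clockwise at about 15 turns a minute and was then stopped with the red cover about 1.1° (1.8 mm) past the pointer. I gripped the handle and did all driving and braking by the crank.

- **Speed:** Means taken from the red cover's position were 15.1 (11.05–15.15 s), 15.0 (13.1–17.2 s) and 15.0 (15.15–19.25 s) turns a minute. The fitted model stayed between 14.3 and 15.0 at the points I checked, up to braking at about 20.6 s. That leaves more than 9 s in band. I did not measure instantaneous speed, and each 0.05 s camera pause should have cost a dip of about 1 turn a minute.
- **Before the steady run:** Around 10 s the model showed a dip to about 12.6 turns a minute, because my tilt corrections were fighting the handle. I count the 8 s only from after that. The highest two-second mean was 15.6 turns a minute, well under 20.
- **Stop:** I braked with the crank held and corrected with two short forward pulses. The second moved 3.5° where the model expected 2.6°, which is why the cover ended slightly past. The last check put the red cover at −150.9° and the pointer at −152.0°. The scene camera read −153.7°, but part of the cover was hidden in that view.
- **Rest and surroundings:** The red angle read the same before and after I released the handle, 1.2 s apart. The gripper is open and clear above it. The last picture shows the loose items undisturbed. Wrist force read 34 N at most at the ends of moves.

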